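# Lift a fresh clay tile onto the drying rack with a spatula

### The job

Slide the steel spatula under the square clay tile lying on the plaster board (tip it nose down to get in over the low rim; the batten at the far edge will hold the tile back), lift it clear on the blade, carry it there without tipping it steeply, and set it down gently on the drying rack, centred and square on its two battens. Then lay the spatula flat on the bench, clear of the board and the rack. Do not touch the tile with the fingers, and leave the pots alone.

Things in the scene. Friction and masses are not known exactly. Their poses are not given: they have to be found in the camera images.
- tile: Square tile of stiff dry clay, beige-grey, 120 x 120 x 9 mm, about 200 g, with a faint raised border on top; lies flat on the plaster board. Its four lower edges are bevelled (6 mm wide, 2 mm high). Origin: centre of the underside; z up, x and y along its sides, x roughly along the board's x.
- spatula: Cranked spatula, 160 g, blade down on the bench. Steel blade 100 long x 70 wide x 2.6 mm, 1 mm thick at the tip; a 22 mm wide neck rises steeply behind it to a straight, level, flat-sided wooden handle 22 mm wide, 24 high. Origin: underside of the blade at its centre; x points to the tip, z up (blade x -50 to 50, neck -50 to -67, handle -65 to -175 mm, handle z 34 to 58 mm).
- spatula_grip (a point): Point in the middle of the handle's cross-section where it balances well enough to be carried, 25 mm behind the handle's front end: at x -90, z 46 mm in the spatula's frame. Same axes as the spatula.
- spatula_tip (a point): Middle of the blade's front edge, underside: x +50, z 0 mm in the spatula's frame.
- board: Fixed white plaster drying board, plaster top 24 mm above the bench, 180 mm wide (y). Along its far (+x) edge a wooden batten stands 12 mm above the plaster, near face at x +75 (board ends at +95). Along its near (-x) edge a wooden rim stands 5 mm above the plaster, from x -92 to -86 mm. The sides are open. Origin: on the bench, between them; x points away from the robot.
- rack: Fixed drying rack: plywood base 140 (x) x 160 (y) x 6 mm with two upright wooden battens along x, each 140 long and 22 mm wide, centred at y -58 and +58 mm, tops 42 mm above the bench. Between them is a 94 mm wide, 36 mm deep channel open at both ends and above. Origin: centre of the underside on the bench; x points away from the robot.
- gourd: Loose gourd-shaped clay vase, 100 mm across, 110 mm high; a bystander. Origin: centre of the underside.
- bowl: Loose clay bowl, 124 mm across, 55 mm high; a bystander. Origin: centre of the underside.
- jar: Loose white glaze jar with a lid, 64 mm across, 90 mm high; a bystander. Origin: centre of the underside.

How it is judged:
On the way:
1. the tile is carried on the spatula blade, its underside more than 50 mm above the bench, off the board and the rack, for 0.3 s (height (world z) of tile above 0.05 m and contact force between tile and spatula above 0.5 N and contact force between tile and board below 0.05 N and contact force between tile and rack below 0.05 N and angle between tile's own z axis and vertical below 0.35 rad), for 0.3 s.
At the end, for the whole second after the job is handed in: The tile lies flat on the tops of both rack battens, its centre within 20 mm (along the battens) and 12 mm (across) of the rack's centre, turned less than 8 degrees from square, at rest; the spatula lies flat on the bench, blade down, at rest, touching neither tile, board nor rack (x of tile in the frame of rack between -0.02 and 0.02 m and y of tile in the frame of rack between -0.012 and 0.012 m and z of tile in the frame of rack between 0.038 and 0.045 m and angle between tile's own z axis and vertical below 0.05 rad and (angle between the x axis of tile and the x axis of rack, either way round below 0.14 rad or angle between the x axis of tile and the y axis of rack, either way round below 0.14 rad) and linear speed of each of tile, spatula below 0.02 m/s and height (world z) of spatula below 0.006 m and angle between spatula's own z axis and vertical below 0.06 rad and contact force between spatula and tile below 0.05 N and contact force between spatula and rack below 0.05 N and contact force between spatula and board below 0.05 N).
It fails at once if the fingers touch the tile (contact force between tile and the fingers above 0.5 N).
It fails at once if the tile is tipped by more than 30 degrees (angle between tile's own z axis and vertical above 0.52 rad).
It fails at once if the tile hits or is pressed on the rack with more than 25 N (contact force between tile and rack above 25 N).
It fails at once if a bystander pot is moved by more than 30 mm (distance of any of gourd, bowl, jar from where it was at the start of the episode above 0.03 m).
It also fails if it takes over 72 s, if anything falls off the work surface, if the arm or the gripper's body presses on something with over 40 N, if the wrist force passes 120 N, or if a joint passes its speed limit or range.

### The arm

A 6-joint arm with a two-finger parallel gripper is mounted at the origin on the work surface. World frame = base frame: x ahead of the robot, y to its left, z up, the work surface at z = 0. Lengths are in m, angles in rad, forces in N, time in s.
With the tool pointing down it reaches from about 0.2 to 0.875 m from the base axis. Payload 3.4 kg.
Tool frame: the origin (TCP) lies midway between the tips of the shut fingers; the grasp point (between the pads) lies 19 mm behind it; z points along the fingers, y is the line along which they close (so a half turn about z gives the same grasp; the last joint's range is limited). The gripper opens to 94 mm and grips with 3 to 60 N. Pads are 16 mm wide; open, the fingers measure 119 mm over their backs; the gripper's body (75 mm by 177 mm) begins 78 mm behind the grasp point.
Start: joints at [-1.456, 0.276, 1.505, -0, 1.361, -0.121], TCP at [0.134, -0.559, 0.205] pointing down, gripper open.
Joint ranges: [-2.89, 2.89], [-0.75, 2.08], [0.22, 2.7], [-1.18, 4.32], [0.11, 2.71], [-2.7, 2.7]. Speed limits (rad/s): [2.57, 2.57, 3.14, 3.14, 3.14, 3.14].

### API

Orientations are given as a unit quaternion [x, y, z, w].
In Python, from cell import robot, eyes, ticket, spot_in, regions_of gives the robot as it stands.
- The arm moves only by the tool send_rows, never from a script. Its argument "moves" is a list of rows, each a list of 3 entries, a list of its own where there are three numbers: the turn, a rotation vector about the tool's x, y, z in rad, then the shift along the tool's x, y, z in mm, then the finger opening in mm, from 0 to 94. In form: [[[ax, ay, az], [dx, dy, dz], hand], ...]. A call has 1 to 5 rows; each row shifts and turns the commanded pose from where the row before left it, along the tool's axes as they then stand; what a row does not reach is not made up. A row lasts 1/12 s, in which the tool goes at most 41.7 mm and 7.16 degrees, less where a joint would pass 70% of its speed; a pose out of reach is approached as far as the arm can. A call is refused whole if a number of a shift passes 41.7 or a number of a turn 0.125, either way. A call with a gripper value outside its range is refused whole. The fingers move at their own pace and stop on an object; "newtons" is the grip in N (left out, the last holds). Time passes only in rows, so rows that do not move let the fingers close. It gives the time, the measured TCP pose, the force, the opening and the grip force at its end, in the units of the state.
- robot.observe(): the state, without advancing time (a new reading comes with each control period).
- eyes.snapshot(name): name is "side" or "top" or "wrist"; returns the picture (384x512x3 uint8, red, green, blue); there is no depth.
- eyes.camera_params(name): a dict with "fovy" (degrees; the focal length in pixels is half the picture's height over the tangent of half this angle, whatever the lens; pixels are square), "cx", "cy" (the principal point, pixels), "dist_coeffs" ([k1, k2, p1, p2, k3] as OpenCV has them; the pictures are not rectified), "R" (3x3) and "t" (3): a world point X has camera coordinates R X + t. Camera axes: x right, y down, z forward; pixel columns grow to the right and rows downward; lengths in m; the calibration is good to about 2 mm. A picture is of the moment at which its call begins: read the wrist's pose just before it. camera_params takes no time and is no camera call; for the wrist camera it gives the pose at the moment of the call.
- ticket.close_job(): hands the job in; it is judged then, once.
Trained networks look in the newest picture that a camera, given by its name, has taken for a name from the list of things; names that differ only in an ending like _2 or _b are one class to them, and where a whole thing is asked for, a point or a joint stands for the part that bears it (a point fixed in the world has none). Each returns a list of dicts, best first, with "confidence" (0 to 1); they miss things now and then, are a little off and sometimes report something else, mostly with a low value. They report only what shows in the picture. A call takes as long as a camera call.
- spot_in(camera, query): "xy" ([column, row] in pixels, amid what is visible of it).
- regions_of(camera, query): "mask" (384x512 bool, what is visible of it) and "xy" ([column, row] in pixels, amid what is visible of it).
The state is a dict: "time": time; "qpos": joint angles; "qvel": joint speeds; "joint_efforts": joint torques, N m; "position": TCP position; "orientation": TCP orientation; "force": force on the tool from outside, world axes, zero at the start; "ft_torque": the same for the moment, N m; "gripper_width": finger opening in m; "grip_force": force on a finger pad.
Only numpy, scipy, OpenCV 4.12 (cv2) and the standard library are available. Lean on these libraries where they do the work, as an engineer would, in place of code of your own. Each camera call takes 0.05 s, during which the arm holds its last target. There are 200 camera calls.

## Working session

There is one attempt and no reset: what is moved stays moved. The work goes in short steps, Python scripts to look and compute and a tool call to move; the robot and the scene stay as the last step left them, time stands still between calls to the robot, and variables do not carry over. Pictures are saved under pics/ and viewed, at most 10 in all, crops included, and the job is handed in when it is done.

Besides the shell and the picture viewer there is one more tool, called after "Request:" as name(argument=value, ...), one argument or row to a line, values as JSON. send_rows: Moves the arm, as the interface text tells. Its arguments: {"type":"object","properties":{"moves":{"type":"array","items":{"type":"array"}},"newtons":{"type":"number"}},"required":["moves"]}

```bash
ls; mkdir -p pics
python3 - <<'E'
from cell import robot, eyes, ticket, spot_in, regions_of
import cv2, numpy as np
ims=[]
for c in ["top","side"]:
    im=eyes.snapshot(c); cv2.imwrite(f"pics/{c}0.png",im[:,:,::-1])
    p=eyes.camera_params(c); print(c,p["fovy"],p["cx"],p["cy"],p["dist_coeffs"],np.round(p["R"],3).tolist(),np.round(p["t"],3))
    for q in ["tile","spatula","spatula_grip","spatula_tip","board","rack","gourd","bowl","jar"]:
        print(q,[(np.round(d["xy"]).tolist(),round(d["confidence"],2)) for d in spot_in(c,q)[:2]])
s=robot.observe();print(s["position"],s["orientation"],s["force"],s["time"])
E
```

```text
pics
top 48.46451069397175 248.93501059037837 193.330574414611 [-0.13987614  0.          0.          0.          0.        ] [[-0.002, -1.0, -0.005], [-0.974, 0.003, -0.228], [0.228, 0.004, -0.974]] [-0.     0.606  1.654]
tile [([314.0, 197.0], 0.98)]
spatula [([243.0, 209.0], 0.97)]
spatula_grip [([241.0, 209.0], 0.88)]
spatula_tip [([240.0, 211.0], 0.96)]
board [([301.0, 202.0], 0.71)]
rack [([177.0, 193.0], 0.85)]
gourd [([253.0, 159.0], 0.7)]
bowl [([127.0, 222.0], 0.67)]
jar [([242.0, 210.0], 0.6), ([378.0, 222.0], 0.47)]
side 47.97941982968645 251.90588719741822 194.73908866293849 [0.04535114 0.         0.         0.         0.        ] [[-0.908, -0.419, -0.008], [-0.212, 0.477, -0.853], [0.362, -0.773, -0.522]] [0.533 0.199 1.34 ]
tile [([279.0, 175.0], 0.61)]
spatula [([261.0, 216.0], 0.65)]
spatula_grip [([262.0, 220.0], 0.58)]
spatula_tip [([261.0, 216.0], 0.83)]
board [([270.0, 180.0], 0.59)]
rack [([207.0, 255.0], 0.56)]
gourd [([212.0, 190.0], 0.63)]
bowl [([202.0, 313.0], 0.93)]
jar [([324.0, 152.0], 0.57)]
[ 0.13434089 -0.55913359  0.20550285] [ 9.93058001e-01  1.17625685e-01 -5.49212319e-06  6.62883161e-05] [-0.71336881  0.57435414 -0.16606619] 1.0
```

Run:
```python
import cv2,numpy as np
a=cv2.imread("pics/top0.png")[110:290,90:420]; b=cv2.imread("pics/side0.png")[110:370,130:400]
a=cv2.resize(a,(800,436),interpolation=cv2.INTER_CUBIC)
cv2.imwrite("pics/a.png",a); cv2.imwrite("pics/b.png",cv2.resize(b,(620,597),interpolation=cv2.INTER_CUBIC))
```

```text
(no output)
```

View pics/a.png

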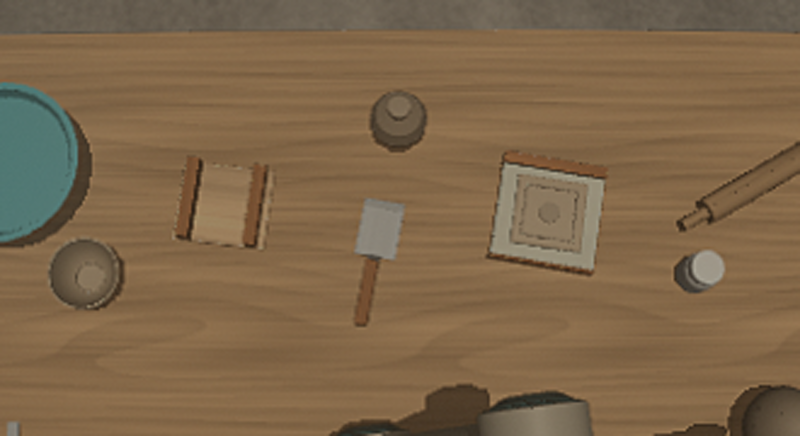

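View pics/b.png

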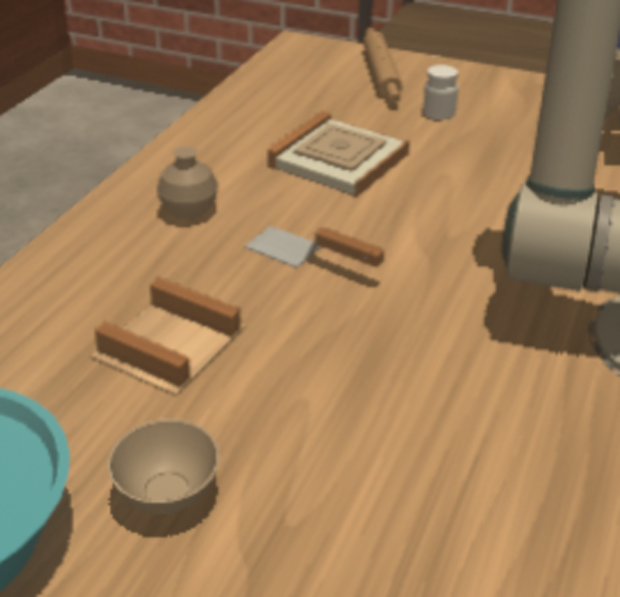

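The top view (crop ×2.42, offset 90,110) shows the rack at about crop (225,203), the spatula blade at (380,230) with its handle down to (362,322), and the board with the tile at (548,212). The side view agrees with this. Next I'll get metric estimates from the masks.

```bash
cat > h.py <<'E'
from cell import robot, eyes, ticket, spot_in, regions_of
import cv2, numpy as np
from scipy.spatial.transform import Rotation as R
from scipy.optimize import least_squares
def cam(c,p=None):
    p=p or eyes.camera_params(c); f=192/np.tan(np.radians(p["fovy"])/2)
    return np.array([[f,0,p["cx"]],[0,f,p["cy"]],[0,0,1]]),np.array(p["dist_coeffs"],float),np.array(p["R"]),np.array(p["t"])
def to_plane(C,px,z):
    K,d,Rm,t=C; u=cv2.undistortPoints(np.array(px,float).reshape(-1,1,2),K,d).reshape(-1,2)
    r=np.c_[u,np.ones(len(u))]@Rm; o=-Rm.T@t
    return o+r*((z-o[2])/r[:,2])[:,None]
def proj(C,X):
    K,d,Rm,t=C; return cv2.projectPoints(np.array(X,float).reshape(-1,1,3),cv2.Rodrigues(Rm)[0],t,K,d)[0].reshape(-1,2)
def mask(c,q):
    r=regions_of(c,q)
    return r[0]["mask"].astype(np.uint8) if r else None
def maskpts(m):
    n,l,s,_=cv2.connectedComponentsWithStats(m); k=1+np.argmax(s[1:,4]); 
    return cv2.findContours((l==k).astype(np.uint8),cv2.RETR_EXTERNAL,cv2.CHAIN_APPROX_NONE)[0][0].reshape(-1,2)
def rect(C,m,z):
    P=to_plane(C,maskpts(m),z)[:,:2]; c,s,a=cv2.minAreaRect((P*1000).astype(np.float32)); return np.round(c),np.round(s),round(a,1)
E
python3 - <<'E'
from h import *
C=cam("top"); eyes.snapshot("top")
for q,z in [("tile",.033),("board",.024),("rack",.03),("spatula",0.02),("gourd",.05),("bowl",.05),("jar",.08)]:
    m=mask("top",q); print(q,None if m is None else (m.sum(),rect(C,m,z)))
# hand read: crop px
g=lambda *p:[(90+x/2.424,110+y/2.424) for x,y in p]
print("blade corners",to_plane(C,g((366,199),(404,204),(395,261),(357,256)),.002).round(3).tolist())
print("handle ends",to_plane(C,g((372,258),(361,325)),.058).round(3).tolist())
W=eyes.camera_params("wrist");print(W["fovy"],W["cx"],W["cy"],W["dist_coeffs"])
s=robot.observe();Rt=R.from_quat(s["orientation"]).as_matrix()
print((np.array(W["R"])@Rt).round(3), (Rt.T@(-np.array(W["R"]).T@W["t"]-s["position"])).round(4))
E
```

```text
tile (np.uint64(887), (array([ 595., -278.]), array([129., 125.]), 80.6))
board (np.uint64(1242), (array([ 599., -278.]), array([188., 199.]), 79.3))
rack (np.uint64(1256), (array([614., 276.]), array([159., 149.]), 83.2))
spatula (np.uint64(561), (array([513.,  22.]), array([ 68., 218.]), 79.8))
gourd (np.uint64(426), (array([758., -19.]), array([92., 96.]), 89.8))
bowl (np.uint64(687), (array([490., 509.]), array([121., 118.]), 3.0))
jar (np.uint64(260), (array([ 485., -521.]), array([60., 85.]), 25.0))
blade corners [[0.627, 0.032, 0.002], [0.618, -0.034, 0.002], [0.518, -0.018, 0.002], [0.527, 0.047, 0.002]]
handle ends [[0.513, 0.021, 0.058], [0.402, 0.039, 0.058]]
69.892586765458 255.7834276156076 195.70427934790328 [-0.00194324  0.          0.          0.          0.        ]
[[ 0.     1.    -0.001]
 [-0.966 -0.    -0.26 ]
 [-0.26   0.001  0.966]] [ 0.0739  0.0005 -0.1785]
```

Request:
send_rows(
  moves=[
    [[0,0,0.102],[0,0,-24],94],
    [[0,0,0.102],[0,0,-24],94],
    [[0,0,0.102],[0,0,-24],94],
    [[0,0,0.102],[0,0,-24],94],
    [[0,0,0],[26,-23.5,0],94],
  ],
)

```text
time: 1.82
position: [0.1607, -0.5458, 0.306]
orientation: [0.996, -0.091, -0.0, 0.006]
force: [-0.3, -0.9, -0.2]
gripper_width: 0.0937
grip_force: 0.0
```

Request:
send_rows(
  moves=[
    [[0,0,0],[26,-23.5,0],94],
    [[0,0,0],[26,-23.5,0],94],
    [[0,0,0],[26,-23.5,0],94],
    [[0,0,0],[26,-23.5,0],94],
    [[0,0,0],[26,-23.5,0],94],
  ],
)

```text
time: 2.23
position: [0.3133, -0.4458, 0.3017]
orientation: [0.996, -0.086, 0.0, 0.0]
force: [0.2, -0.9, -0.7]
gripper_width: 0.0941
grip_force: 0.0
```

Request:
send_rows(
  moves=[
    [[0,0,0],[26,-23.5,0],94],
    [[0,0,0],[26,-23.5,0],94],
    [[0,0,0],[26,-23.5,0],94],
    [[0,0,0],[26,-23.5,0],94],
    [[0,0,0],[26,-23.5,0],94],
  ],
)

```text
time: 2.65
position: [0.4617, -0.3522, 0.3016]
orientation: [0.996, -0.086, 0.0, 0.0]
force: [-0.3, -0.9, -0.2]
gripper_width: 0.0939
grip_force: 0.0
```

Request:
send_rows(
  moves=[
    [[0,0,0],[26,-23.5,0],94],
    [[0,0,0],[26,-23.5,0],94],
    [[0,0,0],[26,-23.5,0],94],
    [[0,0,0],[26,-23.5,0],94],
    [[0,0,0],[0,0,0],94],
  ],
)

```text
time: 3.07
position: [0.5839, -0.2746, 0.3004]
orientation: [0.997, -0.083, 0.001, -0.002]
force: [0.6, 0.1, -0.4]
gripper_width: 0.094
grip_force: 0.0
```

Run:
```python
from h import *
C=cam("wrist"); im=eyes.snapshot("wrist"); cv2.imwrite("pics/w1.png",im[:,:,::-1])
np.savez("pics/w1.npz",*C)
for q,z in [("tile",.033),("board",.024)]:
    m=mask("wrist",q); print(q,None if m is None else (m.sum(),rect(C,m,z)))
```

```text
tile (np.uint64(5470), (array([ 600., -281.]), array([120., 122.]), 80.8))
board (np.uint64(6971), (array([ 602., -281.]), array([184., 190.]), 79.3))
```

View pics/w1.png

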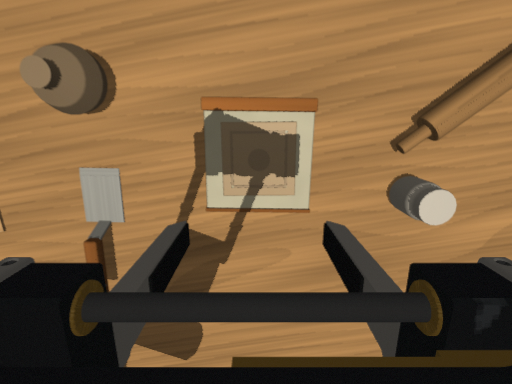

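The wrist view shows the tile at about (259,160) on the board, with the batten at row 103 and the rim at row 210. The spatula blade corners are (80,168), (119,167), (124,221) and (86,222).

Run:
```python
from h import *
z=np.load("pics/w1.npz");C=[z[f"arr_{i}"] for i in range(4)]
g=cv2.cvtColor(cv2.imread("pics/w1.png"),cv2.COLOR_BGR2GRAY)
def ref(pts): return cv2.cornerSubPix(g,np.array(pts,np.float32).reshape(-1,1,2),(4,4),(-1,-1),(3,50,.01)).reshape(-1,2)
def show(n,pts,zz):
    r=ref(pts); P=to_plane(C,r,zz)[:,:2]; d=np.diff(np.r_[P,P[:1]],axis=0)
    print(n,r.round(1).tolist(),P.round(4).tolist(),"c",P.mean(0).round(4),"len",np.hypot(*d.T).round(4),"ang",(np.degrees(np.arctan2(d[:,1],d[:,0]))).round(1))
show("battop",[(202,97),(317,97),(317,109),(202,109)],.036)
show("rimtop",[(206,208),(310,208),(310,212),(206,212)],.029)
show("blade",[(80,168),(119,167),(124,221),(86,222)],.002)
show("tile",[(223,122),(297,122),(295,194),(224,195)],.033)
```

```text
battop [[200.1999969482422, 96.5], [317.6000061035156, 97.69999694824219], [314.20001220703125, 112.0999984741211], [204.8000030517578, 110.80000305175781]] [[0.7084, -0.2103], [0.677, -0.3864], [0.657, -0.379], [0.6868, -0.2129]] c [ 0.6823 -0.2972] len [0.1789 0.0213 0.1687 0.0217] ang [-100.1  159.5   79.8    6.8]
rimtop [[206.60000610351562, 206.5], [308.5, 208.0], [308.5, 208.0], [206.0, 212.0]] [[0.5333, -0.1814], [0.5018, -0.3532], [0.5018, -0.3532], [0.5238, -0.1782]] c [ 0.5152 -0.2665] len [0.1747 0.     0.1764 0.01  ] ang [-100.4  175.7   82.8  -18.5]
blade [[79.0, 167.3000030517578], [116.4000015258789, 167.0], [123.5999984741211, 221.6999969482422], [86.80000305175781, 221.39999389648438]] [[0.6331, 0.0306], [0.6228, -0.0344], [0.5225, -0.0174], [0.5343, 0.0496]] c [0.5782 0.0071] len [0.0658 0.1018 0.068  0.1006] ang [-98.9 170.4  80.  -10.9]
tile [[219.8000030517578, 121.5999984741211], [296.6000061035156, 121.4000015258789], [294.3999938964844, 195.3000030517578], [222.60000610351562, 195.39999389648438]] [[0.6673, -0.2321], [0.6476, -0.3508], [0.5293, -0.332], [0.5491, -0.213]] c [ 0.5983 -0.282 ] len [0.1204 0.1198 0.1206 0.1197] ang [-99.4 170.9  80.6  -9.2]
```

Run:
```python
import cv2
a=cv2.imread("pics/w1.png")
t=cv2.resize(a[85:225,190:330],(600,600),interpolation=cv2.INTER_CUBIC)
cv2.imwrite("pics/c.png",t)
```

```text
(no output)
```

View pics/c.png

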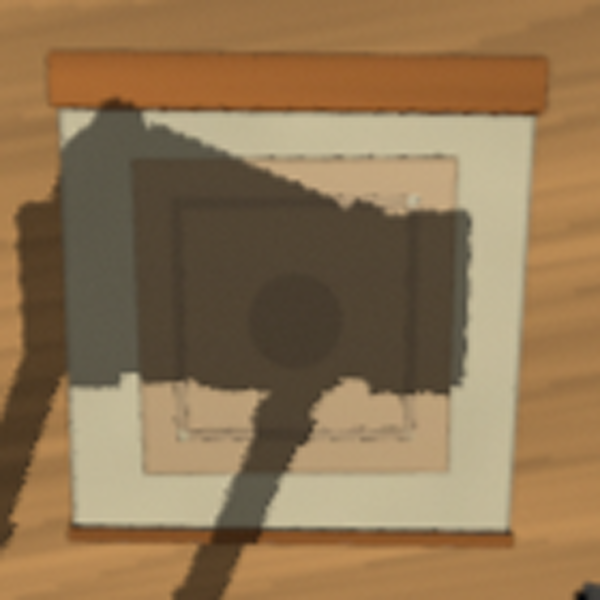

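The crop shows the tile about 1 mm off the board's centre and nearly square to it. The board is at about (0.599, −0.282) with yaw −10°. I'll go above the spatula grip next.

Request:
send_rows(
  moves=[
    [[0,0,0],[-14.3,-27.7,15],94],
    [[0,0,0],[-14.3,-27.7,15],94],
    [[0,0,0],[-14.3,-27.7,15],94],
    [[0,0,0],[-14.3,-27.7,15],94],
    [[0,0,0],[-14.3,-27.7,15],94],
  ],
)

```text
time: 3.63
position: [0.5303, -0.1302, 0.2262]
orientation: [0.996, -0.087, 0.0, 0.0]
force: [0.1, 0.1, -0.4]
gripper_width: 0.094
grip_force: 0.0
```

Request:
send_rows(
  moves=[
    [[0,0,0],[-14.3,-27.7,15],94],
    [[0,0,0],[-14.3,-27.7,15],94],
    [[0,0,0],[-14.3,-27.7,15],94],
    [[0,0,0],[-14.3,-27.7,15],94],
    [[0,0,0],[-14.3,-27.7,15],94],
  ],
)

```text
time: 4.05
position: [0.4842, 0.0184, 0.1514]
orientation: [0.996, -0.087, 0.001, 0.0]
force: [0.2, 0.8, -0.0]
gripper_width: 0.0939
grip_force: 0.0
```

Request:
send_rows(
  moves=[
    [[0,0,0.005],[0,0,0],94],
    [[0,0,0],[0,0,0],94],
  ],
)

```text
time: 4.22
position: [0.4838, 0.0186, 0.1512]
orientation: [0.996, -0.088, -0.001, 0.0]
force: [0.0, -0.1, 0.2]
gripper_width: 0.0939
grip_force: 0.0
```

Run:
```python
from h import *
C=cam("wrist"); im=eyes.snapshot("wrist"); cv2.imwrite("pics/w2.png",im[:,:,::-1]);np.savez("pics/w2.npz",*C)
s=robot.observe(); print(s["position"],s["orientation"])
for q in ["spatula_grip","spatula_tip"]: print(q,[(np.round(d["xy"]).tolist(),round(d["confidence"],2)) for d in spot_in("wrist",q)[:2]])
```

```text
[0.48529531 0.01773155 0.15194779] [ 9.96070225e-01 -8.85638424e-02  5.00853156e-04  5.50203231e-04]
spatula_grip [([247.0, 122.0], 0.91)]
spatula_tip [([249.0, 117.0], 0.89)]
```

View pics/w2.png

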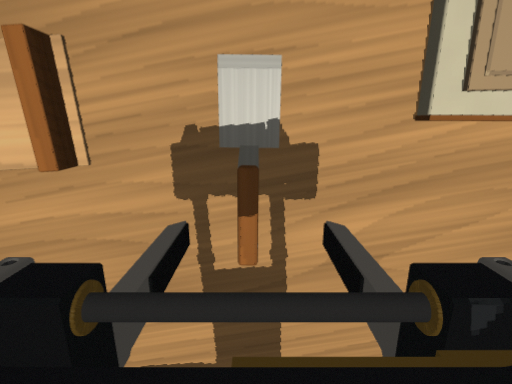

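The blade tip edge runs from (219,55) to (281,55), the rear edge is at row 147, and the handle goes from (248,165) to (247,265).

Run:
```python
from h import *
z=np.load("pics/w2.npz");C=[z[f"arr_{i}"] for i in range(4)]
g=cv2.cvtColor(cv2.imread("pics/w2.png"),cv2.COLOR_BGR2GRAY)
def ref(pts): return cv2.cornerSubPix(g,np.array(pts,np.float32).reshape(-1,1,2),(4,4),(-1,-1),(3,50,.01)).reshape(-1,2)
r=ref([(219,55),(281,55),(280,147),(219,147)]);P=to_plane(C,r,.002)[:,:2];d=np.diff(np.r_[P,P[:1]],axis=0)
print(r.tolist(),P.round(4).tolist(),P.mean(0),np.hypot(*d.T).round(4),np.degrees(np.arctan2(d[:,1],d[:,0])).round(1))
r=ref([(237.5,165),(258.5,165),(257.5,265),(238,265)]);P=to_plane(C,r,.058)[:,:2]
f,b=P[:2].mean(0),P[2:].mean(0);print(r.round(1).tolist(),P.round(4).tolist(),"front",f,"back",b,np.degrees(np.arctan2(*(f-b)[::-1])),np.linalg.norm(f-b))
gp=f+(b-f)/np.linalg.norm(b-f)*.025;print("grip",gp)
s=robot.observe();print("tool delta mm",(R.from_quat(s["orientation"]).inv().apply(np.r_[gp,.027]-s["position"])*1000).round(1), s["position"],R.from_quat(s["orientation"]).as_euler("ZYX",degrees=True))
```

```text
[[217.6021270751953, 53.59713363647461], [281.2491455078125, 54.38353729248047], [278.06378173828125, 147.51612854003906], [219.54124450683594, 146.91172790527344]] [[0.6341, 0.0323], [0.6213, -0.0355], [0.5231, -0.0167], [0.5359, 0.0511]] [0.57857851 0.00779594] [0.069 0.1   0.069 0.1  ] [-100.7  169.1   79.3  -10.8]
[[239.0, 165.39999389648438], [256.79998779296875, 165.5], [254.0, 266.5], [240.8000030517578, 266.79998779296875]] [[0.5183, 0.028], [0.5151, 0.0106], [0.4055, 0.033], [0.4077, 0.0474]] front [0.51667211 0.01926611] back [0.40656998 0.04023526] -10.782946467907 0.11208114879425768
grip [0.49211353 0.02394334]
tool delta mm [  4.   -7.8 125.4] [0.48648987 0.01711637 0.15240505] [-1.02476354e+01 -1.41106917e-01  1.79961042e+02]
```

Request:
send_rows(
  moves=[
    [[0,0,0.01],[3.5,-7.5,0],60],
    [[0,0,0],[0,0,31],60],
    [[0,0,0],[0,0,35],60],
    [[0,0,0],[0,0,35],60],
    [[0,0,0],[0,0,24],60],
  ],
  newtons=60,
)

```text
time: 4.78
position: [0.4902, 0.0249, 0.0245]
orientation: [0.996, -0.095, -0.0, 0.0]
force: [0.0, 0.9, 0.1]
gripper_width: 0.064
grip_force: 0.0
```

Request:
send_rows(
  moves=[
    [[0,0,0],[0,0,0],60],
    [[0,0,0],[0,0,0],20],
    [[0,0,0],[0,0,0],0],
    [[0,0,0],[0,0,0],0],
    [[0,0,0],[0,0,0],0],
  ],
  newtons=60,
)

```text
time: 5.2
position: [0.4921, 0.0253, 0.0282]
orientation: [0.996, -0.094, 0.002, 0.0]
force: [-1.0, 0.1, -0.7]
gripper_width: 0.0369
grip_force: 0.0
```

Request:
send_rows(
  moves=[
    [[0,0,0],[0,0,0],0],
    [[0,0,0],[0,0,0],0],
    [[0,0,0],[0,0,0],0],
  ],
)

```text
time: 5.45
position: [0.4909, 0.0254, 0.0272]
orientation: [0.996, -0.093, 0.001, 0.0]
force: [0.2, -1.1, 2.8]
gripper_width: 0.0215
grip_force: 60.0
```

Grasped, at 21.5 mm opening and 60 N. Now a small planner that turns waypoints for the spatula tip into tool-frame rows.

```bash
cat > plan.py <<'E'
import numpy as np, json, sys, os
from scipy.spatial.transform import Rotation as R
# spatula pose: tip position, yaw, nose-down angle. Tool = spatula turned pi about x; TCP in spatula frame:
OFF=np.array([-.139,0,.0275])   # from the tip
def tool(tip,yaw,th):
    S=R.from_euler("ZY",[yaw,th],degrees=True)
    return np.array(tip)+S.apply(OFF), S*R.from_euler("x",180,degrees=True)
def frame(org,yaw):
    M=R.from_euler("z",yaw,degrees=True); return lambda x,y,z: np.array([*org,0])+M.apply([x,y,z])
B=frame((.599,-.2818),-10.1)
def rows(start,wps,hand=0):
    """wps: (tip,yaw,th,n). Prints rows (5 a call) and the pose they end at."""
    p,q=tool(*start); cur=start; out=[]
    for tip,yaw,th,n in wps:
        for k in range(1,n+1):
            f=k/n; P,Q=tool(np.array(cur[0])*(1-f)+np.array(tip)*f,cur[1]*(1-f)+yaw*f,cur[2]*(1-f)+th*f)
            d=(q.inv().apply(P-p)*1000).round(1); w=(q.inv()*Q).as_rotvec().round(3)
            out.append([w.tolist(),d.tolist(),hand]); p=p+q.apply(d/1000); q=q*R.from_rotvec(w)
        cur=(tip,yaw,th)
    for i in range(0,len(out),5): print(str(out[i:i+5]).replace("-0.0,","0,").replace("-0.0]","0]").replace(".0,",",").replace(".0]","]"))
    print("max",max(np.linalg.norm(r[1]) for r in out),max(np.linalg.norm(r[0]) for r in out))
E
python3 - <<'E'
from plan import *
s=((.6277,-.0016,0),-10.8,0)
rows(s,[((.6277,-.0016,.01),-10.8,0,1),((.6,-.0016,.1),-10.8,0,4),(B(-.105,0,.09),-10.1,16,11),(B(-.066,0,.032),-10.1,16,4)])
E
```

```text
[[[0, 0, 0], [0, 0, -10], 0], [[0, 0, 0], [-6.8, 1.3, -22.5], 0], [[0, 0, 0], [-6.8, 1.3, -22.5], 0], [[0, 0, 0], [-6.8, 1.3, -22.5], 0], [[0, 0, 0], [-6.8, 1.3, -22.5], 0]]
[[[0, -0.025, -0.001], [-4.1, 25.3, -2.6], 0], [[0, -0.026, -0.001], [-4.1, 25.3, -2.5], 0], [[0, -0.025, -0.001], [-4.2, 25.3, -2.4], 0], [[0, -0.026, -0.001], [-4.1, 25.3, -2.2], 0], [[0, -0.025, -0.002], [-4.1, 25.3, -2.1], 0]]
[[[-0.001, -0.025, -0.001], [-4.1, 25.2, -2], 0], [[0, -0.026, -0.001], [-4.1, 25.3, -1.9], 0], [[0, -0.025, -0.001], [-4.1, 25.3, -1.7], 0], [[0, -0.025, -0.001], [-4, 25.2, -1.6], 0], [[0, -0.026, -0.001], [-4.1, 25.3, -1.5], 0]]
[[[-0.001, -0.025, -0.001], [-4, 25.2, -1.3], 0], [[0, 0, 0], [13.4, 0, 11.2], 0], [[0, 0, 0], [13.4, 0, 11.3], 0], [[0, 0, 0], [13.3, 0, 11.2], 0], [[0, 0, 0], [13.4, 0, 11.3], 0]]
max 25.7615993292342 0.026019223662515373
```

Request:
send_rows(
  moves=[
    [[0,0,0],[0,0,-10],0],
    [[0,0,0],[-6.8,1.3,-22.5],0],
    [[0,0,0],[-6.8,1.3,-22.5],0],
    [[0,0,0],[-6.8,1.3,-22.5],0],
    [[0,0,0],[-6.8,1.3,-22.5],0],
  ],
)

```text
time: 5.87
position: [0.4616, 0.0256, 0.1271]
orientation: [0.996, -0.093, -0.001, 0.0]
force: [0.9, -0.2, -2.3]
gripper_width: 0.0217
grip_force: 60.0
```

Request:
send_rows(
  moves=[
    [[0,-0.025,-0.001],[-4.1,25.3,-2.6],0],
    [[0,-0.026,-0.001],[-4.1,25.3,-2.5],0],
    [[0,-0.025,-0.001],[-4.2,25.3,-2.4],0],
    [[0,-0.026,-0.001],[-4.1,25.3,-2.2],0],
    [[0,-0.025,-0.002],[-4.1,25.3,-2.1],0],
  ],
)

```text
time: 6.28
position: [0.4188, -0.096, 0.1395]
orientation: [0.994, -0.09, -0.064, -0.006]
force: [1.0, -0.2, -1.2]
gripper_width: 0.0213
grip_force: 60.0
```

Request:
send_rows(
  moves=[
    [[-0.001,-0.025,-0.001],[-4.1,25.2,-2],0],
    [[0,-0.026,-0.001],[-4.1,25.3,-1.9],0],
    [[0,-0.025,-0.001],[-4.1,25.3,-1.7],0],
    [[0,-0.025,-0.001],[-4,25.2,-1.6],0],
    [[0,-0.026,-0.001],[-4.1,25.3,-1.5],0],
  ],
)

```text
time: 6.7
position: [0.3782, -0.2171, 0.1515]
orientation: [0.988, -0.087, -0.127, -0.012]
force: [0.1, 0.1, -1.5]
gripper_width: 0.0215
grip_force: 60.0
```

Request:
send_rows(
  moves=[
    [[-0.001,-0.025,-0.001],[-4,25.2,-1.3],0],
    [[0,0,0],[0,0,0],0],
    [[0,0,0],[0,0,0],0],
  ],
)

```text
time: 6.95
position: [0.3709, -0.2409, 0.1532]
orientation: [0.986, -0.088, -0.139, -0.012]
force: [-0.2, 0.5, -1.4]
gripper_width: 0.0216
grip_force: 60.0
```

Run:
```python
from h import *
C=cam("wrist"); im=eyes.snapshot("wrist"); cv2.imwrite("pics/w3.png",im[:,:,::-1]);np.savez("pics/w3.npz",*C)
s=robot.observe(); print(s["position"],s["orientation"],s["force"],R.from_quat(s["orientation"]).as_euler("ZYX",degrees=True))
from plan import *; P,Q=tool(B(-.105,0,.09),-10.1,16); print(P,Q.as_euler("ZYX",degrees=True))
```

```text
[ 0.37078164 -0.23987465  0.15330478] [ 0.98641954 -0.08704429 -0.13870136 -0.01271682] [ 0.70577589  0.43045286 -1.82939958] [ -10.07784352   16.0126342  -179.94385355]
[ 0.37154496 -0.24128409  0.15474829] [-10.1  16.  180. ]
```

View pics/w3.png

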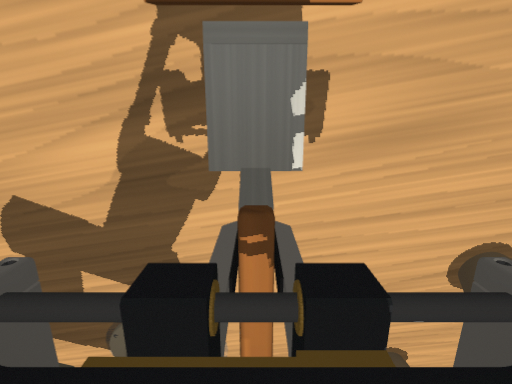

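The tip edge runs from (205,22) to (307,22) and the rim from x = 147 to 360 at row 2, so the blade is centred. I'll check the predicted pixels, then plan the descent.

Run:
```python
from h import *
from plan import *
z=np.load("pics/w3.npz");C=[z[f"arr_{i}"] for i in range(4)]
t=B(-.105,0,.09); S=R.from_euler("ZY",[-10.1,16],degrees=True)
print("tip pred",proj(C,[t+S.apply([0,y,.001]) for y in (.035,-.035)]).round(1).tolist(),"rear",proj(C,[t+S.apply([-.1,y,.0026]) for y in (.035,-.035)]).round(1).tolist())
print("rim pred",proj(C,[B(-.092,y,.029) for y in (.09,-.09)]).round(1).tolist(),proj(C,[B(-.092,y,0) for y in (.09,-.09)]).round(1).tolist())
rows((B(-.105,0,.09),-10.1,16),[(B(-.066,0,.032),-10.1,16,4)])
rows((B(-.066,0,.032),-10.1,16),[(B(-.066,0,.026),-10.1,16,3)])
```

```text
tip pred [[200.4, 19.3], [307.6, 19.2]] rear [[207.2, 171.2], [301.6, 171.1]]
rim pred [[144.9, 3.7], [363.7, 3.5]] [[155.9, 6.3], [352.9, 6.2]]
[[[0, 0, 0], [13.4, 0, 11.3], 0], [[0, 0, 0], [13.3, 0, 11.2], 0], [[0, 0, 0], [13.4, 0, 11.3], 0], [[0, 0, 0], [13.4, 0, 11.2], 0]]
max 17.528548142958105 0.0
[[[0, 0, 0], [0.6, 0, 1.9], 0], [[0, 0, 0], [0.5, 0, 1.9], 0], [[0, 0, 0], [0.6, 0, 2], 0]]
max 2.08806130178211 0.0
```

Request:
send_rows(
  moves=[
    [[0,0,0],[13.4,0,11.3],0],
    [[0,0,0],[13.3,0,11.2],0],
    [[0,0,0],[13.4,0,11.3],0],
    [[0,0,0],[13.4,0,11.2],0],
    [[0,0,0],[0,0,0],0],
  ],
)

```text
time: 7.42
position: [0.4098, -0.2452, 0.0935]
orientation: [0.986, -0.086, -0.14, -0.013]
force: [-0.9, 0.2, -1.2]
gripper_width: 0.0215
grip_force: 60.0
```

Request:
send_rows(
  moves=[
    [[0,0,0],[0.6,0,1.9],0],
    [[0,0,0],[0.5,0,1.9],0],
    [[0,0,0],[0.6,0,2],0],
    [[0,0,0],[0,0,0],0],
  ],
)

```text
time: 7.75
position: [0.4091, -0.2469, 0.0901]
orientation: [0.987, -0.086, -0.138, -0.012]
force: [-0.0, -0.9, -1.8]
gripper_width: 0.0216
grip_force: 60.0
```

Request:
send_rows(
  moves=[
    [[0,0,0],[0.3,0,1],0],
    [[0,0,0],[0,0,0],0],
  ],
)

```text
time: 7.92
position: [0.4094, -0.2472, 0.089]
orientation: [0.987, -0.087, -0.138, -0.012]
force: [0.4, 0.3, -1.4]
gripper_width: 0.0214
grip_force: 60.0
```

Request:
send_rows(
  moves=[
    [[0,0,0],[0.3,0,1],0],
    [[0,0,0],[0,0,0],0],
  ],
)

```text
time: 8.08
position: [0.4092, -0.2473, 0.0881]
orientation: [0.986, -0.087, -0.139, -0.012]
force: [-1.9, -0.0, 2.9]
gripper_width: 0.0218
grip_force: 60.0
```

Run:
```python
from plan import *
Z=.0238
rows((B(-.066,0,.024),-10.1,16),[(B(-.061,0,Z),-10.1,16,2),(B(-.045,0,Z),-10.1,10.5,4),(B(-.030,0,Z),-10.1,7.5,4),(B(-.01,0,Z),-10.1,5.5,5),(B(.01,0,Z),-10.1,4.2,5)])
```

```text
[[[0, 0, 0], [2.4, 0, -0.6], 0], [[0, 0, 0], [2.5, 0, -0.6], 0], [[0, 0.024, 0], [3.2, 0, 2.3], 0], [[0, 0.024, 0], [3.2, 0, 2.3], 0], [[0, 0.024, 0], [3.3, 0, 2.4], 0]]
[[[0, 0.024, 0], [3.3, 0, 2.5], 0], [[0, 0.013, 0], [3.3, 0, 1.2], 0], [[0, 0.013, 0], [3.4, 0, 1.2], 0], [[0, 0.013, 0], [3.3, 0, 1.2], 0], [[0, 0.013, 0], [3.4, 0, 1.3], 0]]
[[[0, 0.007, 0], [3.8, 0, 0.4], 0], [[0, 0.007, 0], [3.8, 0, 0.5], 0], [[0, 0.007, 0], [3.8, 0, 0.5], 0], [[0, 0.007, 0], [3.7, 0, 0.5], 0], [[0, 0.007, 0], [3.8, 0, 0.6], 0]]
[[[0, 0.005, 0], [3.9, 0, 0.2], 0], [[0, 0.004, 0], [3.9, 0, 0.3], 0], [[0, 0.005, 0], [3.8, 0, 0.3], 0], [[0, 0.004, 0], [3.9, 0, 0.3], 0], [[0, 0.005, 0], [3.8, 0, 0.3], 0]]
max 4.1400483088968905 0.024
```

Request:
send_rows(
  moves=[
    [[0,0,0],[2.4,0,-0.6],0],
    [[0,0,0],[2.5,0,-0.6],0],
    [[0,0.024,0],[3.2,0,2.3],0],
    [[0,0.024,0],[3.2,0,2.3],0],
    [[0,0.024,0],[3.3,0,2.4],0],
  ],
)

```text
time: 8.5
position: [0.421, -0.2492, 0.0786]
orientation: [0.991, -0.087, -0.104, -0.009]
force: [-4.6, 1.3, 5.0]
gripper_width: 0.0218
grip_force: 60.0
```

Request:
send_rows(
  moves=[
    [[0,0.024,0],[3.3,0,2.5],0],
    [[0,0.013,0],[3.3,0,1.2],0],
    [[0,0.013,0],[3.4,0,1.2],0],
    [[0,0.013,0],[3.3,0,1.2],0],
    [[0,0.013,0],[3.4,0,1.3],0],
  ],
)

```text
time: 8.92
position: [0.4359, -0.2519, 0.0684]
orientation: [0.994, -0.087, -0.066, -0.006]
force: [-5.1, 0.8, 5.0]
gripper_width: 0.0216
grip_force: 60.0
```

Run:
```python
from h import *
C=cam("wrist"); im=eyes.snapshot("wrist"); cv2.imwrite("pics/w4.png",im[:,:,::-1]);np.savez("pics/w4.npz",*C)
s=robot.observe(); print(s["position"],s["force"],R.from_quat(s["orientation"]).as_euler("ZYX",degrees=True))
from plan import *; P,Q=tool(B(-.03,0,.0238),-10.1,7.5); print(P)
```

```text
[ 0.43637039 -0.25197686  0.068168  ] [-3.59098754  0.22466294  4.4788753 ] [-10.02296653   7.5248469  179.96968197]
[ 0.43732354 -0.25300104  0.06920787]
```

View pics/w4.png

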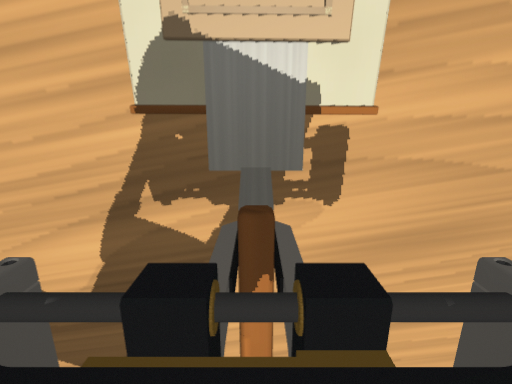

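The tip has gone under the tile: its near edge at row 40 covers the tip line at row 22. The tile is centred on the blade within about 2 mm. Continuing.

Request:
send_rows(
  moves=[
    [[0,0.007,0],[3.8,0,0.4],0],
    [[0,0.007,0],[3.8,0,0.5],0],
    [[0,0.007,0],[3.8,0,0.5],0],
    [[0,0.007,0],[3.7,0,0.5],0],
    [[0,0.007,0],[3.8,0,0.6],0],
  ],
)

```text
time: 9.38
position: [0.4553, -0.2553, 0.0633]
orientation: [0.995, -0.087, -0.048, -0.004]
force: [-5.4, 0.3, 4.3]
gripper_width: 0.0211
grip_force: 60.0
```

Request:
send_rows(
  moves=[
    [[0,0.005,0],[3.9,0,0.2],0],
    [[0,0.004,0],[3.9,0,0.3],0],
    [[0,0.005,0],[3.8,0,0.3],0],
    [[0,0.004,0],[3.9,0,0.3],0],
    [[0,0.005,0],[3.8,0,0.3],0],
  ],
)

```text
time: 9.8
position: [0.4744, -0.2587, 0.0602]
orientation: [0.996, -0.087, -0.036, -0.003]
force: [-3.1, 1.1, 4.0]
gripper_width: 0.022
grip_force: 60.0
```

Run:
```python
from h import *
C=cam("wrist"); im=eyes.snapshot("wrist"); cv2.imwrite("pics/w5.png",im[:,:,::-1]);np.savez("pics/w5.npz",*C)
s=robot.observe(); print(s["position"],s["force"],R.from_quat(s["orientation"]).as_euler("ZYX",degrees=True))
from plan import *; P,Q=tool(B(.01,0,.0238),-10.1,4.2); print(P)
Z=.0238
rows((B(.01,0,Z),-10.1,4.2),[(B(.03,0,Z),-10.1,3,5),(B(.045,0,Z),-10.1,1.5,4)])
m=mask("wrist","tile"); c=maskpts(m); print(c.min(0),c.max(0));
```

```text
[ 0.47508519 -0.25888507  0.0600985 ] [-2.17838908  0.58334685  3.02640965] [-10.02322731   4.08273097 179.97084892]
[ 0.47434943 -0.25959635  0.06140626]
[[[0, 0.004, 0], [3.9, 0, 0.3], 0], [[0, 0.004, 0], [3.9, 0, 0.3], 0], [[0, 0.005, 0], [3.8, 0, 0.3], 0], [[0, 0.004, 0], [3.9, 0, 0.4], 0], [[0, 0.004, 0], [3.9, 0, 0.3], 0]]
[[[0, 0.006, 0], [3.6, 0, 0.7], 0], [[0, 0.007, 0], [3.5, 0, 0.8], 0], [[0, 0.007, 0], [3.6, 0, 0.7], 0], [[0, 0.006, 0], [3.6, 0, 0.8], 0]]
max 3.9204591567825315 0.007
[160   0] [354 107]
```

View pics/w5.png

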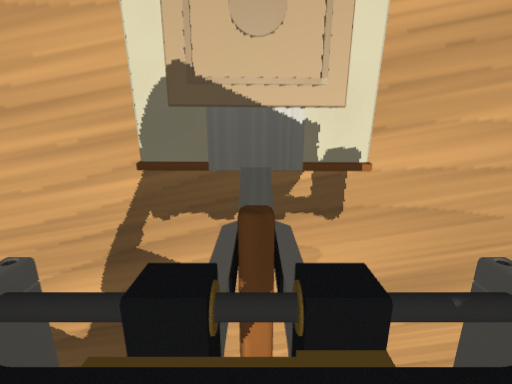

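The tile edge is now at row 106 and the blade rear at row 170, so about 40 mm of blade is still to go. Continuing.

Request:
send_rows(
  moves=[
    [[0,0.004,0],[3.9,0,0.3],0],
    [[0,0.004,0],[3.9,0,0.3],0],
    [[0,0.005,0],[3.8,0,0.3],0],
    [[0,0.004,0],[3.9,0,0.4],0],
    [[0,0.004,0],[3.9,0,0.3],0],
  ],
)

```text
time: 10.32
position: [0.4925, -0.2618, 0.0573]
orientation: [0.996, -0.087, -0.026, -0.002]
force: [-5.6, 0.8, 5.1]
gripper_width: 0.0215
grip_force: 60.0
```

Request:
send_rows(
  moves=[
    [[0,0.006,0],[3.6,0,0.7],0],
    [[0,0.007,0],[3.5,0,0.8],0],
    [[0,0.007,0],[3.6,0,0.7],0],
    [[0,0.006,0],[3.6,0,0.8],0],
  ],
)

```text
time: 10.65
position: [0.5057, -0.264, 0.0537]
orientation: [0.996, -0.087, -0.014, -0.001]
force: [-7.8, 1.6, 5.7]
gripper_width: 0.0215
grip_force: 60.0
```

Run:
```python
from h import *
C=cam("wrist"); im=eyes.snapshot("wrist"); cv2.imwrite("pics/w6.png",im[:,:,::-1]);np.savez("pics/w6.npz",*C)
s=robot.observe(); print(s["position"],s["force"],R.from_quat(s["orientation"]).as_euler("ZYX",degrees=True))
m=mask("wrist","tile"); c=maskpts(m); print(c.min(0),c.max(0))
from plan import *; S=R.from_euler("ZY",[-10.1,1.5],degrees=True); t=B(.0435,0,.024)
e=[np.median([p[1] for p in c if p[0]==x and p[1]>50]) for x in (190,230,280,320)]
bot=[c[c[:,0]==x][:,1].max() for x in (190,230,280,320)]; print(bot)
for b,x in zip(bot,(190,230,280,320)):
    P=to_plane(C,[(x,b)],.024+.0026+.009)[0]; print((S.inv().apply(P-t)*1000).round(1))   # in tip frame
m=mask("wrist","board");print(proj(C,[B(-.086,0,.029),B(-.092,0,.029)]).round())
```

```text
[ 0.5063564  -0.26412382  0.05356476] [-5.83941748  2.42601956  3.99439214] [ -10.01772114    1.56018605 -179.99580344]
[160   0] [355 155]
[np.int32(155), np.int32(155), np.int32(155), np.int32(155)]
[-87.6  46.5   9.3]
[-87.6  18.2   9.3]
[-87.6 -17.2   9.3]
[-87.5 -45.5   9.3]
[[256. 208.]
 [256. 216.]]
```

Run:
```python
from plan import *
Z=.0238
rows((B(.045,0,Z),-10.1,1.5),[(B(.0545,0,Z),-10.1,.5,3),(B(.0535,0,.026),-10.1,-2,2)])
rows((B(.0535,0,.026),-10.1,-2),[(B(.049,0,.035),-10.1,-2,3),(B(.044,0,.055),-10.1,-2,2)])
```

```text
[[[0, 0.006, 0], [3, 0, 0.7], 0], [[0, 0.006, 0], [3, 0, 0.8], 0], [[0, 0.005, 0], [3, 0, 0.7], 0], [[0, 0.022, 0], [-1.1, 0, 2], 0], [[0, 0.022, 0], [-1, 0, 1.9], 0]]
max 3.104834939252005 0.022
[[[0, 0, 0], [-1.4, 0, -3.1], 0], [[0, 0, 0], [-1.4, 0, -3], 0], [[0, 0, 0], [-1.4, 0, -3.1], 0], [[0, 0, 0], [-2.1, 0, -10], 0], [[0, 0, 0], [-2.2, 0, -10.1], 0]]
max 10.336827366266691 0.0
```

Run:
```python
from plan import *
Z=.0238
rows((B(.045,0,Z),-10.1,1.5),[(B(.0545,0,Z),-10.1,.5,3),(B(.0545,0,.029),-10.1,-2,2)])
rows((B(.0545,0,.029),-10.1,-2),[(B(.051,0,.036),-10.1,-2,3),(B(.046,0,.055),-10.1,-2,2)])
```

```text
[[[0, 0.006, 0], [3, 0, 0.7], 0], [[0, 0.006, 0], [3, 0, 0.8], 0], [[0, 0.005, 0], [3, 0, 0.7], 0], [[0, 0.022, 0], [-0.6, 0, 0.5], 0], [[0, 0.022, 0], [-0.5, 0, 0.4], 0]]
max 3.104834939252005 0.022
[[[0, 0, 0], [-1.1, 0, -2.4], 0], [[0, 0, 0], [-1.1, 0, -2.3], 0], [[0, 0, 0], [-1.1, 0, -2.4], 0], [[0, 0, 0], [-2.1, 0, -9.6], 0], [[0, 0, 0], [-2.2, 0, -9.6], 0]]
max 9.848857801796104 0.0
```

Request:
send_rows(
  moves=[
    [[0,0.006,0],[3,0,0.7],0],
    [[0,0.006,0],[3,0,0.8],0],
    [[0,0.005,0],[3,0,0.7],0],
    [[0,0.022,0],[-0.6,0,0.5],0],
    [[0,0.022,0],[-0.5,0,0.4],0],
  ],
)

```text
time: 11.22
position: [0.5146, -0.2655, 0.05]
orientation: [0.996, -0.087, 0.017, 0.001]
force: [-0.5, 0.2, -0.5]
gripper_width: 0.0214
grip_force: 60.0
```

Request:
send_rows(
  moves=[
    [[0,0,0],[-1.1,0,-2.4],0],
    [[0,0,0],[-1.1,0,-2.3],0],
    [[0,0,0],[-1.1,0,-2.4],0],
    [[0,0,0],[0,0,0],0],
  ],
)

```text
time: 11.55
position: [0.5117, -0.2654, 0.0577]
orientation: [0.996, -0.087, 0.018, 0.002]
force: [-0.2, 0.4, -3.5]
gripper_width: 0.0215
grip_force: 60.0
```

```bash
cat > look.py <<'E'
from h import *
def look(name,t,yaw,th):
    C=cam("wrist"); im=eyes.snapshot("wrist"); cv2.imwrite(f"pics/{name}.png",im[:,:,::-1]);np.savez(f"pics/{name}.npz",*C)
    s=robot.observe(); print(s["time"],s["position"],s["force"],R.from_quat(s["orientation"]).as_euler("ZYX",degrees=True))
    c=maskpts(mask("wrist","tile")); print(c.min(0),c.max(0)); S=R.from_euler("ZY",[yaw,th],degrees=True)
    o=s["position"]+S.apply([.139,0,-.0275]); print("tip from measured",o,"nominal",t)
    for x in (190,230,280,320):
        b=c[c[:,0]==x][:,1].max(); r=to_plane(C,[(x,b)],0)[0]; cc=-C[2].T@C[3]; n=S.apply([0,0,1]); d=r-cc
        P=cc+d*(((o-cc)@n+.0116)/(d@n)); print((S.inv().apply(P-o)*1000).round(1))
    mid=(c[:,1]>20)&(c[:,1]<90); l=c[mid]
    for y in (60,100):
        xs=c[c[:,1]==y][:,0]; print("row",y,xs.min(),xs.max())
    return C,c
E
python3 - <<'E'
from look import *; from plan import B
look("w7",B(.051,0,.036),-10.1,-2)
E
```

```text
11.6 [ 0.51168162 -0.26540637  0.05759755] [-0.19039555 -0.63394753 -2.99879425] [-10.02147727  -2.04682131 179.9645284 ]
[162   0] [354 170]
tip from measured [ 0.64938906 -0.2899358   0.03496534] nominal [ 0.64920966 -0.2907437   0.036     ]
[-97.4  45.7  11.6]
[-96.6  17.1  11.6]
[-97.3 -18.6  11.6]
[-98.  -47.3  11.6]
row 60 166 350
row 100 169 346
```

View pics/w7.png

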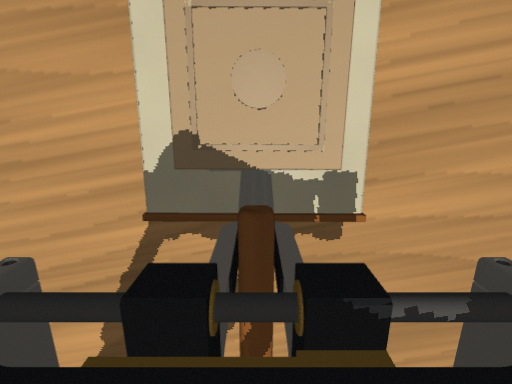

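The tile sits fully on the blade with its near edge at row 170, by the neck, and is square to it. Next I'll lift and carry it to a point beside the rack where the wrist camera can see the rack.

Run:
```python
from plan import *
a=B(.051,0,.036); b=B(.047,0,.07); c=np.r_[B(.047,0,0)[:2],.19]; e=np.array([.66,.04,.19]); L=lambda f:c*(1-f)+e*f
rows((a,-10.1,-2),[(b,-10.1,-2,4),(c,-10.1,-2,6),(L(.03),-10,-2,1),(L(.07),-9.9,-2,1),(L(.93),-8.2,-2,15),(L(.97),-8.1,-2,1),(e,-8,-2,2)])
```

```text
[[[0, 0, 0], [-0.7, 0, -8.5], 0], [[0, 0, 0], [-0.7, 0, -8.6], 0], [[0, 0, 0], [-0.7, 0, -8.5], 0], [[0, 0, 0], [-0.7, 0, -8.5], 0], [[0, 0, 0], [0.7, 0, -20], 0]]
[[[0, 0, 0], [0.7, 0, -20], 0], [[0, 0, 0], [0.7, 0, -20], 0], [[0, 0, 0], [0.7, 0, -20], 0], [[0, 0, 0], [0.7, 0, -20], 0], [[0, 0, 0], [0.7, 0, -19.9], 0]]
[[[0, 0, -0.002], [-1.3, -9.6, -0.1], 0], [[0, 0, -0.001], [-1.7, -12.8, -0.1], 0], [[0, 0, -0.002], [-2.5, -18.5, 0], 0], [[0, 0, -0.002], [-2.4, -18.6, -0.1], 0], [[0, 0, -0.002], [-2.3, -18.5, -0.1], 0]]
[[[0, 0, -0.002], [-2.3, -18.5, -0.1], 0], [[0, 0, -0.002], [-2.3, -18.5, -0.1], 0], [[0.001, 0, -0.002], [-2.2, -18.6, -0.1], 0], [[0, 0, -0.002], [-2.2, -18.5, 0], 0], [[0, 0, -0.002], [-2.2, -18.5, -0.1], 0]]
[[[0, 0, -0.002], [-2.1, -18.6, -0.1], 0], [[0, 0, -0.002], [-2.1, -18.5, 0], 0], [[0, 0, -0.002], [-2.1, -18.6, -0.1], 0], [[0, 0, -0.002], [-2, -18.5, -0.1], 0], [[0, 0, -0.002], [-2, -18.6, 0], 0]]
[[[0, 0, -0.002], [-1.9, -18.6, -0.1], 0], [[0, 0, -0.002], [-1.9, -18.5, -0.1], 0], [[0, 0, -0.002], [-1.3, -12.9, 0], 0], [[0, 0, -0.001], [-0.5, -4.8, 0], 0], [[0, 0, -0.001], [-0.5, -4.9, -0.1], 0]]
max 20.012246250733575 0.00223606797749979
```

Request:
send_rows(
  moves=[
    [[0,0,0],[-0.7,0,-8.5],0],
    [[0,0,0],[-0.7,0,-8.6],0],
    [[0,0,0],[-0.7,0,-8.5],0],
    [[0,0,0],[-0.7,0,-8.5],0],
    [[0,0,0],[0.7,0,-20],0],
  ],
)

```text
time: 12.07
position: [0.5055, -0.2635, 0.111]
orientation: [0.996, -0.087, 0.016, 0.001]
force: [0.0, 0.5, -3.9]
gripper_width: 0.0217
grip_force: 60.0
```

Request:
send_rows(
  moves=[
    [[0,0,0],[0.7,0,-20],0],
    [[0,0,0],[0.7,0,-20],0],
    [[0,0,0],[0.7,0,-20],0],
    [[0,0,0],[0.7,0,-20],0],
    [[0,0,0],[0.7,0,-19.9],0],
  ],
)

```text
time: 12.48
position: [0.5069, -0.2643, 0.2136]
orientation: [0.996, -0.087, 0.018, 0.002]
force: [-0.1, 0.6, -4.4]
gripper_width: 0.0216
grip_force: 60.0
```

Request:
send_rows(
  moves=[
    [[0,0,-0.002],[-1.3,-9.6,-0.1],0],
    [[0,0,-0.001],[-1.7,-12.8,-0.1],0],
    [[0,0,-0.002],[-2.5,-18.5,0],0],
    [[0,0,-0.002],[-2.4,-18.6,-0.1],0],
    [[0,0,-0.002],[-2.3,-18.5,-0.1],0],
  ],
)

```text
time: 12.9
position: [0.5087, -0.183, 0.2096]
orientation: [0.996, -0.083, 0.016, 0.001]
force: [-0.1, -0.2, -3.3]
gripper_width: 0.0215
grip_force: 60.0
```

Request:
send_rows(
  moves=[
    [[0,0,-0.002],[-2.3,-18.5,-0.1],0],
    [[0,0,-0.002],[-2.3,-18.5,-0.1],0],
    [[0.001,0,-0.002],[-2.2,-18.6,-0.1],0],
    [[0,0,-0.002],[-2.2,-18.5,0],0],
    [[0,0,-0.002],[-2.2,-18.5,-0.1],0],
  ],
)

```text
time: 13.32
position: [0.5123, -0.0898, 0.2096]
orientation: [0.997, -0.077, 0.016, 0.001]
force: [0.7, 0.8, -3.1]
gripper_width: 0.0214
grip_force: 60.0
```

Request:
send_rows(
  moves=[
    [[0,0,-0.002],[-2.1,-18.6,-0.1],0],
    [[0,0,-0.002],[-2.1,-18.5,0],0],
    [[0,0,-0.002],[-2.1,-18.6,-0.1],0],
    [[0,0,-0.002],[-2,-18.5,-0.1],0],
    [[0,0,-0.002],[-2,-18.6,0],0],
  ],
)

```text
time: 13.73
position: [0.5159, 0.0032, 0.2096]
orientation: [0.997, -0.073, 0.015, 0.001]
force: [-0.2, 0.5, -3.5]
gripper_width: 0.0219
grip_force: 60.0
```

Request:
send_rows(
  moves=[
    [[0,0,-0.002],[-1.9,-18.6,-0.1],0],
    [[0,0,-0.002],[-1.9,-18.5,-0.1],0],
    [[0,0,-0.002],[-1.3,-12.9,0],0],
    [[0,0,-0.001],[-0.5,-4.8,0],0],
    [[0,0,-0.001],[-0.5,-4.9,-0.1],0],
  ],
)

```text
time: 14.15
position: [0.5188, 0.062, 0.2101]
orientation: [0.998, -0.068, 0.016, 0.002]
force: [-0.3, -0.5, -3.5]
gripper_width: 0.0214
grip_force: 60.0
```

Request:
send_rows(
  moves=[
    [[0,0,0],[0,0,0],0],
    [[0,0,0],[0,0,0],0],
  ],
)

```text
time: 14.32
position: [0.52, 0.0605, 0.2109]
orientation: [0.997, -0.069, 0.017, 0.002]
force: [-0.4, -0.6, -4.6]
gripper_width: 0.0215
grip_force: 60.0
```

Run:
```python
from look import *
C,c=look("w8",(.66,.04,.19),-8,-2)
for q in ["rack"]:
    m=mask("wrist",q); print(q,None if m is None else (m.sum(),rect(C,m,.042)))
    p=maskpts(m); h=cv2.approxPolyDP(p.reshape(-1,1,2),4,True).reshape(-1,2); print(h.tolist())
```

```text
14.3667 [0.52020784 0.06018441 0.21110354] [ 0.55611678 -0.56263687 -3.40714501] [ -7.92190895  -1.97031081 179.92814969]
[168   0] [359 170]
tip from measured [0.65872165 0.04071756 0.18847132] nominal (0.66, 0.04, 0.19)
[-97.7  46.   11.6]
[-96.9  17.5  11.6]
[-97.6 -18.2  11.6]
[-98.2 -46.8  11.6]
row 60 171 353
row 100 174 350
rack (np.uint64(14315), (array([620., 265.]), array([163., 138.]), 82.8))
[[139, 76], [116, 69], [78, 76], [4, 71], [26, 183], [113, 179], [128, 184], [148, 179]]
```

View pics/w8.png

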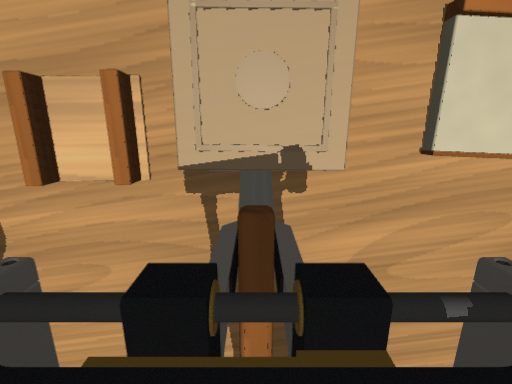

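The rack is fully visible at left: battens from (4,72) to (25,185) and from (102,69) to (113,185), with the base's right edge from (139,76) to (149,180). The tile is secure on the blade, about 3 mm to the right of centre.

Run:
```python
from h import *
z=np.load("pics/w8.npz");C=[z[f"arr_{i}"] for i in range(4)]
im=cv2.imread("pics/w8.png"); g=cv2.cvtColor(im,cv2.COLOR_BGR2GRAY)
M=np.array([(70,69,42),(-70,69,42),(70,-47,42),(-70,-47,42),(70,-80,6),(-70,-80,6),(-70,47,6),(-70,-69,6)])/1000
px=np.array([(4,72),(25,185),(102,69),(113,185),(139,76),(149,180),(49,183),(137,183)],float)
f=lambda v: (proj(C,M@R.from_euler("z",v[2]).as_matrix().T+[v[0],v[1],0])-px).ravel()
r=least_squares(f,[.614,.276,-.12],loss="soft_l1"); print(r.x, np.degrees(r.x[2])); print(f(r.x).reshape(-1,2).round(1).tolist())
# tile centre in the tip frame
S=R.from_euler("ZY",[-8,-2],degrees=True); o=np.array([.65872,.0407,.1885]); cc=-C[2].T@C[3]; n=S.apply([0,0,1])
for y,a,b in((60,171,353),(100,174,350)):
    for x in(a-.5,b+.5):
        d=to_plane(C,[(x,y)],0)[0]-cc; P=cc+d*(((o-cc)@n+.0116)/(d@n)); print((S.inv().apply(P-o)*1000).round(1))
```

```text
[ 0.6204742   0.27865097 -0.14267852] -8.174877118376605
[[-2.4, -2.6], [-1.4, 0.8], [-2.1, 0.8], [0.2, 1.2], [1.2, -0.0], [0.1, 1.4], [10.8, -2.0], [4.3, -1.6]]
[-26.6  54.4  11.6]
[-26.3 -63.9  11.6]
[-51.1  54.3  11.6]
[-50.8 -64.2  11.6]
```

Run:
```python
import cv2,numpy as np
im=cv2.imread("pics/w8.png")
for y in (60,66,72,78,90,130,170,178,184,188):
    print(y,[int(v) for v in im[y,0:160:1,2]][::3])
```

```text
60 [169, 163, 158, 154, 151, 150, 155, 154, 153, 151, 151, 151, 153, 154, 154, 155, 154, 154, 154, 156, 154, 156, 155, 155, 155, 156, 156, 157, 160, 159, 160, 162, 162, 163, 164, 164, 165, 166, 167, 167, 167, 169, 169, 170, 172, 173, 173, 174, 172, 169, 165, 162, 158, 156]
66 [155, 155, 156, 155, 156, 155, 156, 157, 157, 157, 156, 156, 157, 156, 156, 156, 157, 156, 156, 157, 157, 156, 157, 156, 157, 158, 159, 159, 162, 163, 165, 167, 165, 168, 168, 167, 169, 168, 168, 166, 168, 166, 160, 150, 150, 150, 152, 152, 154, 156, 156, 158, 158, 160]
72 [159, 139, 137, 142, 145, 146, 139, 55, 99, 125, 155, 156, 156, 157, 158, 162, 162, 163, 163, 163, 163, 163, 160, 160, 161, 161, 161, 162, 162, 164, 163, 166, 167, 149, 142, 146, 151, 152, 153, 98, 47, 98, 156, 156, 157, 158, 159, 159, 160, 162, 162, 163, 166, 166]
78 [159, 139, 138, 145, 147, 148, 147, 88, 52, 47, 45, 45, 43, 44, 163, 186, 186, 186, 184, 185, 184, 185, 185, 185, 185, 185, 184, 184, 184, 184, 185, 186, 183, 184, 143, 146, 150, 151, 152, 128, 53, 48, 43, 48, 182, 183, 177, 137, 162, 164, 168, 169, 169, 168]
90 [170, 171, 139, 1
[... 884 characters left out ...]
 187, 187, 187, 186, 185, 184, 184, 182, 183, 189, 189, 189, 188, 188, 187, 156, 156, 152, 146, 146, 137, 49, 42, 46, 171, 201, 201, 103, 169, 167, 166]
184 [165, 168, 170, 173, 177, 180, 179, 178, 176, 153, 155, 144, 146, 145, 81, 63, 134, 154, 162, 162, 163, 162, 164, 164, 166, 167, 168, 171, 169, 166, 157, 160, 161, 164, 168, 169, 170, 170, 159, 137, 131, 130, 132, 129, 157, 169, 171, 171, 171, 172, 171, 171, 171, 170]
188 [188, 184, 177, 172, 165, 164, 161, 161, 162, 161, 161, 161, 162, 162, 164, 164, 165, 166, 169, 170, 172, 173, 174, 177, 180, 166, 167, 169, 169, 169, 169, 169, 167, 166, 166, 163, 164, 163, 165, 165, 165, 166, 165, 166, 167, 168, 169, 170, 169, 168, 170, 170, 171, 171]
```

Run:
```python
from h import *
z=np.load("pics/w8.npz");C=[z[f"arr_{i}"] for i in range(4)]
L=[(69,42,5,14,23.5),(47,42,23,31.5,39),(47,6,44,51,58.5),(-47,42,101.5,107,113),(-69,42,119,124.5,130),(-69,6,131,135.5,140.5),(-80,6,140,144.5,150)]
g=im=cv2.cvtColor(cv2.imread("pics/w8.png"),cv2.COLOR_BGR2RGB)[:,:,0].astype(float)
def f(v):
    T=lambda M:proj(C,(np.array(M,float)/1000)@R.from_euler("z",v[2]).as_matrix().T+[v[0],v[1],0])
    e=[]
    for y,zz,*xs in L:
        a,b=T([(70,y,zz),(-70,y,zz)])
        for r,x in zip((90,130,170),xs): e.append(a[0]+(b[0]-a[0])*(r-a[1])/(b[1]-a[1])-x)
    p=T([(70,60,42),(70,-58,42),(-70,60,42),(-70,-58,42)])
    e+=list(p[:,1]-[70,69,185.5,185]); return np.array(e)
r=least_squares(f,[.62,.278,-.14]); print(r.x,np.degrees(r.x[2])); print(f(r.x).round(1).tolist())
```

```text
[ 0.6209934   0.27851382 -0.11601021] -6.646895147365861
[-0.5, -0.9, -1.8, -0.1, -0.6, -0.1, 0.4, 0.8, 0.6, -0.3, -0.2, -0.6, 0.6, 0.1, -0.4, 1.1, 1.3, 0.9, 0.4, 0.3, -0.8, 0.4, -1.0, 1.1, -0.4]
```

```bash
cat >> plan.py <<'E'
K=frame((.621,.2785),-6.65); YK=-6.65
E
python3 - <<'E'
from plan import *
a=np.array([.66,.04,.19]); e=K(.0375,.0028,.14); L=lambda f:a*(1-f)+e*f
rows((a,-8,-2),[(L(.03),-8,-2,1),(L(.08),-7.9,-2,1),(L(.92),-6.7,-2,12),(L(.97),YK,-2,1),(e,YK,-2,1),(K(.0375,.0028,.06),YK,-.5,6),(K(.0375,.0028,.048),YK,0,3)])
print(); rows((K(.0375,.0028,.048),YK,0),[(K(.0375,.0028,.033),YK,0,10),(K(.0375,.0028,.024),YK,0,5)])
E
```

```text
[[[0, 0, 0], [-1.1, -7, 1.5], 0], [[0, 0, -0.002], [-1.8, -11.5, 2.4], 0], [[0, 0, -0.001], [-2.5, -16.2, 3.4], 0], [[0, 0, -0.002], [-2.5, -16.2, 3.4], 0], [[0, 0, -0.002], [-2.4, -16.1, 3.4], 0]]
[[[0, 0, -0.002], [-2.4, -16.2, 3.5], 0], [[0, 0, -0.001], [-2.4, -16.2, 3.4], 0], [[0, 0, -0.002], [-2.4, -16.2, 3.4], 0], [[0, 0, -0.002], [-2.3, -16.2, 3.4], 0], [[0.001, 0, -0.002], [-2.3, -16.2, 3.4], 0]]
[[[0, 0, -0.001], [-2.3, -16.2, 3.4], 0], [[0, 0, -0.002], [-2.2, -16.2, 3.5], 0], [[0, 0, -0.002], [-2.2, -16.2, 3.4], 0], [[0, 0, -0.002], [-2.2, -16.2, 3.4], 0], [[0, 0, -0.001], [-1.5, -11.7, 2.5], 0]]
[[[0, 0, 0], [-1, -7, 1.5], 0], [[0, -0.004, 0], [-0.3, 0, 12.7], 0], [[0, -0.005, 0], [-0.3, 0, 12.7], 0], [[0, -0.004, 0], [-0.2, 0, 12.7], 0], [[0, -0.004, 0], [-0.2, 0, 12.7], 0]]
[[[0, -0.005, 0], [-0.1, 0, 12.8], 0], [[0, -0.004, 0], [-0.1, 0, 12.7], 0], [[0, -0.003, 0], [0.1, 0, 3.6], 0], [[0, -0.003, 0], [0.1, 0, 3.6], 0], [[0, -0.003, 0], [0, 0, 3.6], 0]]
max 16.746641454333464 0.005

[[[0, 0, 0], [0, 0, 1.5], 0], [[0, 0, 0], [0, 0, 1.5], 0], [[0, 0, 0], [0, 0, 1.5], 0], [[0, 0, 0], [0, 0, 1.5], 0], [[0, 0, 0], [0, 0, 1.5], 0]]
[[[0, 0, 0], [0, 0, 1.5], 0], [[0, 0, 0], [0, 0, 1.5], 0], [[0, 0, 0], [0, 0, 1.5], 0], [[0, 0, 0], [0, 0, 1.5], 0], [[0, 0, 0], [0, 0, 1.5], 0]]
[[[0, 0, 0], [0, 0, 1.8], 0], [[0, 0, 0], [0, 0, 1.8], 0], [[0, 0, 0], [0, 0, 1.8], 0], [[0, 0, 0], [0, 0, 1.8], 0], [[0, 0, 0], [0, 0, 1.8], 0]]
max 1.8 0.0
```

Carry over the rack and stop at tip height 60 mm to check the tile offset.

Request:
send_rows(
  moves=[
    [[0,0,0],[-1.1,-7,1.5],0],
    [[0,0,-0.002],[-1.8,-11.5,2.4],0],
    [[0,0,-0.001],[-2.5,-16.2,3.4],0],
    [[0,0,-0.002],[-2.5,-16.2,3.4],0],
    [[0,0,-0.002],[-2.4,-16.1,3.4],0],
  ],
)

```text
time: 14.88
position: [0.5197, 0.1298, 0.1966]
orientation: [0.998, -0.066, 0.017, 0.001]
force: [0.5, -0.4, -3.6]
gripper_width: 0.0212
grip_force: 60.0
```

Request:
send_rows(
  moves=[
    [[0,0,-0.002],[-2.4,-16.2,3.5],0],
    [[0,0,-0.001],[-2.4,-16.2,3.4],0],
    [[0,0,-0.002],[-2.4,-16.2,3.4],0],
    [[0,0,-0.002],[-2.3,-16.2,3.4],0],
    [[0.001,0,-0.002],[-2.3,-16.2,3.4],0],
  ],
)

```text
time: 15.3
position: [0.5187, 0.212, 0.1788]
orientation: [0.998, -0.061, 0.017, 0.001]
force: [0.2, -0.2, -2.3]
gripper_width: 0.0215
grip_force: 60.0
```

Request:
send_rows(
  moves=[
    [[0,0,-0.001],[-2.3,-16.2,3.4],0],
    [[0,0,-0.002],[-2.2,-16.2,3.5],0],
    [[0,0,-0.002],[-2.2,-16.2,3.4],0],
    [[0,0,-0.002],[-2.2,-16.2,3.4],0],
    [[0,0,-0.001],[-1.5,-11.7,2.5],0],
  ],
)

```text
time: 15.72
position: [0.5178, 0.2896, 0.1621]
orientation: [0.998, -0.056, 0.017, 0.001]
force: [-0.6, 0.3, -3.7]
gripper_width: 0.0213
grip_force: 60.0
```

Request:
send_rows(
  moves=[
    [[0,0,0],[-1,-7,1.5],0],
    [[0,-0.004,0],[-0.3,0,12.7],0],
    [[0,-0.005,0],[-0.3,0,12.7],0],
    [[0,-0.004,0],[-0.2,0,12.7],0],
    [[0,-0.004,0],[-0.2,0,12.7],0],
  ],
)

```text
time: 16.13
position: [0.5181, 0.2931, 0.1085]
orientation: [0.998, -0.057, 0.008, 0.001]
force: [0.8, -0.6, -4.0]
gripper_width: 0.0215
grip_force: 60.0
```

Request:
send_rows(
  moves=[
    [[0,-0.005,0],[-0.1,0,12.8],0],
    [[0,-0.004,0],[-0.1,0,12.7],0],
    [[0,-0.003,0],[0.1,0,3.6],0],
    [[0,-0.003,0],[0.1,0,3.6],0],
    [[0,-0.003,0],[0,0,3.6],0],
  ],
)

```text
time: 16.55
position: [0.5197, 0.2941, 0.0739]
orientation: [0.998, -0.057, 0.0, 0.0]
force: [-0.4, -0.2, -2.9]
gripper_width: 0.021
grip_force: 60.0
```

Run:
```python
from look import *; from plan import K,YK
C,c=look("w9",K(.0375,.0028,.048),YK,0)
# predicted batten outer edges and what the picture shows beside the tile
S=R.from_euler("ZY",[YK,0],degrees=True); o=K(.0375,.0028,.048)
for y in (60,100):
    xs=c[c[:,1]==y][:,0]; P=to_plane(C,[(xs.min()-.5,y),(xs.max()+.5,y)],.048+.0116); print((S.inv().apply(P-o)*1000).round(1).tolist())
print(proj(C,[K(-.07,y,zz) for y,zz in((.069,.042),(.047,.042),(-.047,.042),(-.069,.042),(-.08,.006),(.08,.006))]).round(1).tolist())
print(proj(C,[K(0.02,y,zz) for y,zz in((.069,.042),(-.069,.042))]).round(1).tolist())
im=cv2.cvtColor(cv2.imread("pics/w9.png"),cv2.COLOR_BGR2RGB)
for y in (100,180,190): print(y,im[y,130:390:4,0].tolist())
```

```text
16.6 [0.51946573 0.29403464 0.07343607] [-0.12166142 -0.70327606 -3.93844377] [-6.53928933e+00  1.97533721e-02  1.79963937e+02]
[166   0] [359 170]
tip from measured [0.65753055 0.27793788 0.04593607] nominal [0.65857195 0.27693851 0.048     ]
[-97.3  46.   11.6]
[-97.3  17.4  11.6]
[-97.9 -18.4  11.6]
[-97.9 -47.1  11.6]
row 60 170 352
row 100 173 349
[[-27.6, 55.3, 11.6], [-27.3, -62.2, 11.6]]
[[-51.9, 55.2, 11.6], [-51.6, -62.4, 11.6]]
[[170.4, 177.1], [198.7, 177.2], [319.3, 177.4], [347.5, 177.4], [346.8, 169.7], [170.2, 169.4]]
[[160.3, 49.7], [359.0, 50.2]]
100 [202, 203, 203, 203, 205, 206, 189, 190, 191, 165, 168, 187, 195, 195, 196, 195, 184, 165, 195, 196, 195, 195, 195, 195, 195, 195, 195, 195, 171, 198, 198, 199, 198, 199, 199, 199, 199, 198, 104, 196, 196, 196, 196, 196, 196, 197, 197, 196, 197, 186, 192, 197, 196, 198, 197, 153, 200, 197, 194, 191, 187, 188, 188, 192, 193]
180 [177, 175, 176, 177, 176, 178, 96, 87, 86, 87, 86, 88, 89, 89, 88, 90, 89, 90, 91, 93, 93, 94, 94, 87, 87, 89, 89, 89, 75, 73, 74, 78, 74, 75, 76, 74, 87, 87, 87, 160, 88, 87, 88, 89, 88, 88, 89, 88, 88, 88, 88, 88, 88, 172, 184, 183, 183, 184, 184, 185, 184, 184, 184, 185, 185]
190 [189, 192, 191, 193, 193, 195, 137, 95, 94, 94, 95, 95, 91, 85, 84, 83, 81, 81, 80, 82, 82, 82, 84, 84, 85, 86, 88, 87, 73, 73, 75, 75, 74, 76, 78, 74, 90, 89, 90, 90, 91, 91, 92, 92, 92, 91, 92, 91, 90, 89, 90, 89, 89, 185, 186, 187, 188, 190, 190, 193, 194, 194, 197, 199, 200]
```

Run:
```python
import cv2,numpy as np
im=cv2.imread("pics/w9.png").astype(int)
for y in (171,173,175,177,60,30):
    x0,x1=(150,372); print(y,"R",im[y,x0:x1:3,2].tolist()); print("  G",im[y,x0:x1:3,1].tolist())
```

```text
171 R [196, 94, 93, 92, 91, 90, 90, 81, 82, 81, 80, 75, 75, 76, 75, 76, 52, 76, 86, 86, 84, 85, 86, 86, 86, 86, 86, 86, 87, 86, 85, 74, 74, 75, 75, 76, 75, 76, 77, 74, 75, 81, 81, 83, 84, 85, 85, 85, 86, 87, 88, 88, 86, 85, 63, 60, 73, 159, 111, 80, 86, 85, 76, 76, 76, 162, 180, 181, 182, 185, 187, 189, 192, 192]
  G [146, 71, 69, 69, 68, 68, 68, 51, 51, 50, 49, 47, 47, 47, 46, 49, 33, 56, 65, 64, 68, 69, 68, 69, 69, 69, 69, 68, 69, 68, 70, 73, 72, 73, 74, 73, 72, 73, 75, 73, 70, 63, 64, 66, 65, 66, 65, 66, 66, 67, 67, 68, 65, 65, 45, 42, 50, 101, 73, 53, 60, 62, 54, 54, 54, 120, 135, 134, 136, 138, 140, 142, 143, 142]
173 R [185, 88, 89, 88, 88, 89, 87, 80, 81, 83, 79, 75, 77, 76, 76, 74, 61, 86, 86, 86, 86, 86, 87, 85, 88, 88, 88, 90, 89, 89, 85, 74, 74, 75, 77, 77, 75, 76, 79, 74, 74, 85, 86, 88, 89, 89, 89, 89, 91, 91, 89, 90, 89, 89, 87, 56, 73, 133, 90, 82, 77, 76, 76, 76, 78, 173, 188, 190, 190, 190, 190, 190, 189, 189]
  G [137, 66, 66, 67, 66, 66, 65, 50, 50, 51, 49, 46, 48, 47, 49, 45, 42, 64, 64, 63, 65, 66, 66, 64, 67, 66, 65, 67, 67, 66, 68, 74, 73, 74, 76, 75, 73, 75, 7
[... 2200 characters left out ...]
92, 191, 190, 190, 191, 186, 175, 171, 191, 190, 191, 191, 190, 190, 189, 190, 190, 191, 190, 190, 191, 191, 190, 190, 190, 191, 190, 190, 190, 191, 191, 190, 192, 191, 191, 191, 190, 191, 191, 191, 191, 191, 191, 191, 190, 191, 190, 191, 191, 190, 190, 191, 170, 176, 184, 190, 191, 190, 190, 190, 191, 150, 177, 178, 178, 177]
  G [124, 123, 123, 92, 98, 96, 105, 162, 162, 162, 161, 162, 162, 158, 149, 145, 162, 161, 162, 162, 162, 162, 161, 160, 160, 162, 161, 161, 161, 161, 160, 160, 160, 162, 160, 160, 161, 162, 161, 161, 161, 161, 161, 161, 160, 161, 161, 161, 161, 160, 161, 160, 160, 161, 160, 160, 161, 161, 160, 161, 143, 149, 155, 160, 161, 162, 161, 161, 162, 101, 132, 133, 132, 133]
```

The batten ends show at x 170–198 and 317–345. I predicted 170–199 and 319–347, so alignment is within about 1–2 mm. Lowering.

Request:
send_rows(
  moves=[
    [[0,0,0],[0,-0.5,1.5],0],
    [[0,0,0],[0,-0.5,1.5],0],
    [[0,0,0],[0,0,1.5],0],
    [[0,0,0],[0,0,1.5],0],
    [[0,0,0],[0,0,1.5],0],
  ],
)

```text
time: 17.07
position: [0.5193, 0.2952, 0.0667]
orientation: [0.998, -0.057, 0.0, 0.0]
force: [-0.8, 0.4, -3.0]
gripper_width: 0.0215
grip_force: 60.0
```

Request:
send_rows(
  moves=[
    [[0,0,0],[0,0,1.5],0],
    [[0,0,0],[0,0,1.5],0],
    [[0,0,0],[0,0,1.5],0],
    [[0,0,0],[0,0,1.5],0],
    [[0,0,0],[0,0,1.5],0],
  ],
)

```text
time: 17.48
position: [0.5195, 0.2952, 0.0591]
orientation: [0.998, -0.057, 0.0, 0.0]
force: [-0.2, -0.3, -0.8]
gripper_width: 0.0218
grip_force: 60.0
```

Request:
send_rows(
  moves=[
    [[0,0,0],[0,0,1.8],0],
    [[0,0,0],[0,0,1.8],0],
    [[0,0,0],[0,0,1.8],0],
    [[0,0,0],[0,0,1.8],0],
    [[0,0,0],[0,0,1.8],0],
  ],
)

```text
time: 17.9
position: [0.5193, 0.2951, 0.0499]
orientation: [0.998, -0.057, -0.0, 0.0]
force: [-0.0, 0.6, -1.6]
gripper_width: 0.0219
grip_force: 60.0
```

Run:
```python
from look import *; from plan import *
C,c=look("w10",K(.0375,.0038,.024),YK,0)
for y in (60,100):
    xs=c[c[:,1]==y][:,0]; P=to_plane(C,[(xs.min()-.5,y),(xs.max()+.5,y)],.051); print([(R.from_euler("z",-YK,degrees=True).apply(p-[.621,.2785,0])*1000).round(1).tolist() for p in P])
rows((K(.0375,.0038,.024),YK,0),[(K(.03,.0038,.024),YK,0,2),(K(-.13,.0038,.024),YK,0,13)])
```

```text
17.95 [0.51902259 0.29498622 0.04950526] [ 0.39593947  0.0267328  -2.29290159] [-6.52991345e+00  3.93623731e-02  1.79949069e+02]
[157   0] [368 175]
tip from measured [0.65708741 0.27888946 0.02200526] nominal [0.65868776 0.27793178 0.024     ]
[-100.2   46.2   11.6]
[-100.1   17.5   11.6]
[-100.8  -18.4   11.6]
[-100.7  -47.2   11.6]
row 60 162 362
row 100 165 358
[[6.4, 59.4, 51.0], [6.7, -59.3, 51.0]]
[[-16.0, 59.5, 51.0], [-15.7, -59.2, 51.0]]
[[[0, 0, 0], [-3.8, 0, 0], 0], [[0, 0, 0], [-3.7, 0, 0], 0], [[0, 0, 0], [-12.3, 0, 0], 0], [[0, 0, 0], [-12.3, 0, 0], 0], [[0, 0, 0], [-12.3, 0, 0], 0]]
[[[0, 0, 0], [-12.3, 0, 0], 0], [[0, 0, 0], [-12.3, 0, 0], 0], [[0, 0, 0], [-12.3, 0, 0], 0], [[0, 0, 0], [-12.4, 0, 0], 0], [[0, 0, 0], [-12.3, 0, 0], 0]]
[[[0, 0, 0], [-12.3, 0, 0], 0], [[0, 0, 0], [-12.3, 0, 0], 0], [[0, 0, 0], [-12.3, 0, 0], 0], [[0, 0, 0], [-12.3, 0, 0], 0], [[0, 0, 0], [-12.3, 0, 0], 0]]
max 12.4 0.0
```

The tile is down, centred within about 1 mm. Withdrawing.

Request:
send_rows(
  moves=[
    [[0,0,0],[-3.8,0,0],0],
    [[0,0,0],[-3.7,0,0],0],
    [[0,0,0],[-12.3,0,0],0],
    [[0,0,0],[-12.3,0,0],0],
    [[0,0,0],[-12.3,0,0],0],
  ],
)

```text
time: 18.42
position: [0.4732, 0.3001, 0.0501]
orientation: [0.998, -0.057, -0.001, 0.0]
force: [0.0, 0.0, -1.6]
gripper_width: 0.0216
grip_force: 60.0
```

Request:
send_rows(
  moves=[
    [[0,0,0],[-12.3,0,0],0],
    [[0,0,0],[-12.3,0,0],0],
    [[0,0,0],[-12.3,0,0],0],
    [[0,0,0],[-12.4,0,0],0],
    [[0,0,0],[-12.3,0,0],0],
  ],
)

```text
time: 18.83
position: [0.4125, 0.3073, 0.0502]
orientation: [0.998, -0.057, 0.0, 0.0]
force: [-0.5, 0.0, -1.2]
gripper_width: 0.0217
grip_force: 60.0
```

Request:
send_rows(
  moves=[
    [[0,0,0],[-12.3,0,0],0],
    [[0,0,0],[-12.3,0,0],0],
    [[0,0,0],[-12.3,0,0],0],
    [[0,0,0],[-12.3,0,0],0],
    [[0,0,0],[-12.3,0,0],0],
  ],
)

```text
time: 19.25
position: [0.3517, 0.3143, 0.0501]
orientation: [0.998, -0.057, 0.0, 0.0]
force: [-0.6, 0.8, -2.1]
gripper_width: 0.0216
grip_force: 60.0
```

Run:
```python
from plan import *
a=K(-.13,.0038,.024); b=a+[.0,-.17,.02]; c=b*1; c[2]=.004
rows((a,YK,0),[(b,YK,0,10),(c,YK,0,4)])
print(a,b)
from cell import robot; s=robot.observe(); print(s["position"],s["qpos"])
```

```text
[[[0, 0, 0], [2, 16.9, -2], 0], [[0, 0, 0], [1.9, 16.9, -2], 0], [[0, 0, 0], [2, 16.9, -2], 0], [[0, 0, 0], [2, 16.8, -2], 0], [[0, 0, 0], [1.9, 16.9, -2], 0]]
[[[0, 0, 0], [2, 16.9, -2], 0], [[0, 0, 0], [2, 16.9, -2], 0], [[0, 0, 0], [1.9, 16.9, -2], 0], [[0, 0, 0], [2, 16.9, -2], 0], [[0, 0, 0], [2, 16.9, -2], 0]]
[[[0, 0, 0], [0, 0, 10], 0], [[0, 0, 0], [0, 0, 10], 0], [[0, 0, 0], [0, 0, 10], 0], [[0, 0, 0], [0, 0, 10], 0]]
max 17.13505179449423 0.0
[0.49231468 0.29732895 0.024     ] [0.49231468 0.12732895 0.044     ]
[0.35167123 0.31428715 0.05011621] [ 5.81948783e-01  2.70388685e-01  1.95122013e+00 -4.63048046e-04
  9.20228504e-01  2.26700151e+00]
```

Request:
send_rows(
  moves=[
    [[0,0,0],[2,16.9,-2],0],
    [[0,0,0],[1.9,16.9,-2],0],
    [[0,0,0],[2,16.9,-2],0],
    [[0,0,0],[2,16.8,-2],0],
    [[0,0,0],[1.9,16.9,-2],0],
  ],
)

```text
time: 19.67
position: [0.3524, 0.2287, 0.0603]
orientation: [0.998, -0.057, 0.0, 0.0]
force: [-0.4, -0.2, -1.3]
gripper_width: 0.0216
grip_force: 60.0
```

Request:
send_rows(
  moves=[
    [[0,0,0],[2,16.9,-2],0],
    [[0,0,0],[2,16.9,-2],0],
    [[0,0,0],[1.9,16.9,-2],0],
    [[0,0,0],[2,16.9,-2],0],
    [[0,0,0],[2,16.9,-2],0],
  ],
)

```text
time: 20.08
position: [0.3526, 0.1436, 0.0703]
orientation: [0.998, -0.057, 0.0, 0.0]
force: [-0.2, -0.0, -1.3]
gripper_width: 0.0218
grip_force: 60.0
```

Request:
send_rows(
  moves=[
    [[0,0,0],[0,0,10],0],
    [[0,0,0],[0,0,10],0],
    [[0,0,0],[0,0,10],0],
    [[0,0,0],[0,0,9],0],
    [[0,0,0],[0,0,0],0],
  ],
)

```text
time: 20.5
position: [0.3515, 0.1439, 0.0301]
orientation: [0.998, -0.057, -0.002, 0.001]
force: [0.7, -0.2, -2.6]
gripper_width: 0.0214
grip_force: 60.0
```

Request:
send_rows(
  moves=[
    [[0,0,0],[0,0,1],0],
    [[0,0,0],[0,0,1],0],
    [[0,0,0],[0,0,1],0],
    [[0,0,0],[0,0,0],0],
  ],
)

```text
time: 20.83
position: [0.3535, 0.1442, 0.0285]
orientation: [0.998, -0.057, 0.0, 0.0]
force: [-1.2, -0.7, -2.0]
gripper_width: 0.0211
grip_force: 60.0
```

Request:
send_rows(
  moves=[
    [[0,0,0],[0,0,1],0],
    [[0,0,0],[0,0,0.5],0],
    [[0,0,0],[0,0,0],0],
  ],
)

```text
time: 21.08
position: [0.3535, 0.1442, 0.0271]
orientation: [0.998, -0.057, 0.0, 0.0]
force: [-0.4, 0.6, 3.8]
gripper_width: 0.022
grip_force: 60.0
```

Spatula is on the bench. Releasing and retreating.

Request:
send_rows(
  moves=[
    [[0,0,0],[0,0,0],30],
    [[0,0,0],[0,0,0],45],
    [[0,0,0],[0,0,0],60],
    [[0,0,0],[0,0,0],60],
    [[0,0,0],[0,0,0],60],
  ],
)

```text
time: 21.5
position: [0.3533, 0.144, 0.0267]
orientation: [0.998, -0.057, -0.0, 0.0]
force: [0.6, -0.7, -0.6]
gripper_width: 0.0515
grip_force: 0.0
```

Request:
send_rows(
  moves=[
    [[0,0,0],[0,0,-10],60],
    [[0,0,0],[0,0,-20],60],
    [[0,0,0],[0,0,-35],60],
    [[0,0,0],[0,0,-35],60],
    [[0,0,0],[0,0,-35],60],
  ],
)

```text
time: 21.92
position: [0.3526, 0.144, 0.163]
orientation: [0.998, -0.057, -0.0, 0.0]
force: [0.7, -0.1, -0.3]
gripper_width: 0.0598
grip_force: 0.0
```

Request:
send_rows(
  moves=[
    [[0,0,0],[20,0,-35],60],
    [[0,0,0],[20,-20,-20],60],
    [[0,0,0],[20,-20,0],60],
    [[0,0,0],[20,-20,0],60],
    [[0,0,0],[0,0,0],60],
  ],
)

```text
time: 22.33
position: [0.444, 0.1973, 0.2169]
orientation: [0.998, -0.056, 0.002, -0.001]
force: [0.1, -0.2, 0.2]
gripper_width: 0.0601
grip_force: 0.0
```

Run:
```python
from h import *
from plan import K,YK
C=cam("wrist"); im=eyes.snapshot("wrist"); cv2.imwrite("pics/w11.png",im[:,:,::-1])
s=robot.observe(); print(s["time"],s["position"],s["gripper_width"],s["force"])
for q,z in(("tile",.051),("spatula",.002),("rack",.03)):
    m=mask("wrist",q); print(q,None if m is None else rect(C,m,z))
    if q=="tile":
        c,sz,a=cv2.minAreaRect((to_plane(C,maskpts(m),z)[:,:2]*1000).astype(np.float32)); print(R.from_euler("z",-YK,degrees=True).apply([c[0]-621,c[1]-278.5,0]))
eyes.snapshot("top");C=cam("top")
for q,z in(("tile",.051),("gourd",.05),("bowl",.05),("jar",.08),("spatula",.02)):
    m=mask("top",q); print(q,None if m is None else rect(C,m,z))
```

```text
22.3833 [0.44111013 0.19571102 0.21624715] 0.059990195168544806 [ 0.41869973 -0.44693653 -0.91314147]
tile (array([388., 147.]), array([ 62., 217.]), 84.2)
[-216.43694728 -158.0471142     0.        ]
spatula (array([369., 142.]), array([ 70., 246.]), 83.6)
rack (array([607., 278.]), array([158., 117.]), 83.5)
tile (array([635., 276.]), array([123.,  83.]), 83.1)
gourd (array([759., -21.]), array([97., 97.]), 27.3)
bowl (array([492., 510.]), array([116., 119.]), 0.3)
jar (array([ 486., -519.]), array([56., 86.]), 31.7)
spatula (array([408., 135.]), array([ 64., 149.]), 85.4)
```

The arm hides part of the tile from the top camera. I'll move aside for a final check.

Request:
send_rows(
  moves=[
    [[0,0,0],[-10,35,0],60],
    [[0,0,0],[-10,35,0],60],
    [[0,0,0],[-10,35,0],60],
    [[0,0,0],[-10,35,0],60],
    [[0,0,0],[-10,35,0],60],
  ],
)

```text
time: 23.25
position: [0.3688, 0.0253, 0.2169]
orientation: [0.998, -0.056, 0.0, 0.0]
force: [0.0, -1.0, 0.7]
gripper_width: 0.0601
grip_force: 0.0
```

Request:
send_rows(
  moves=[
    [[0,0,0],[-10,35,0],60],
    [[0,0,0],[-10,35,0],60],
    [[0,0,0],[-10,35,0],60],
    [[0,0,0],[0,0,0],60],
    [[0,0,0],[0,0,0],60],
  ],
)

```text
time: 23.67
position: [0.3275, -0.0759, 0.217]
orientation: [0.998, -0.06, 0.0, 0.0]
force: [-0.1, 0.9, -0.6]
gripper_width: 0.0596
grip_force: 0.0
```

Run:
```python
from h import *
for cam_ in("top","side"):
    im=eyes.snapshot(cam_);C=cam(cam_); cv2.imwrite(f"pics/{cam_}9.png",im[:,:,::-1])
    for q,z in(("tile",.051),("rack",.03),("spatula",.02)):
        m=mask(cam_,q); print(cam_,q,None if m is None else (m.sum(),rect(C,m,z)))
```

```text
top tile (np.uint64(818), (array([615., 280.]), array([122., 121.]), 83.5))
top rack (np.uint64(338), (array([614., 274.]), array([157., 142.]), 83.4))
top spatula (np.uint64(566), (array([379., 139.]), array([ 67., 214.]), 84.6))
side tile (np.uint64(1035), (array([621., 283.]), array([125., 127.]), 83.6))
side rack (np.uint64(954), (array([591., 328.]), array([195., 145.]), 35.3))
side spatula (np.uint64(719), (array([382., 134.]), array([217.,  85.]), 21.1))
```

```bash
python3 -c "
from cell import ticket; print(ticket.close_job())"
```

```text
the job is handed in; nothing more can be done
None
```

The job is handed in: the tile lies on the rack's two battens, within a few mm of centre and square by the last camera check, and the spatula lies flat on the bench, clear of board and rack. The pots had not measurably moved, and the hand-in gave no verdict.

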